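# Turn the drained beaker over onto the hotplate and set the heat dial to the fifth click

## Robot

A 6-joint arm with a two-finger parallel gripper is mounted at the origin on the work surface. World frame = base frame: x ahead of the robot, y to its left, z up, the work surface at z = 0. Lengths are in mm, angles in degrees, forces in N, time in s.
With the tool pointing down it reaches from about 300 to 850 mm from the base axis. Payload 4.2 kg.
Tool frame: the origin (TCP) lies midway between the tips of the shut fingers; the grasp point (between the pads) lies 19 mm behind it (env.tcp_to_grasp is the distance from the TCP to the grasp point, in mm); z points along the fingers, x is the direction in which the jaws open and shut, and the axes are right-handed (so a half turn about z gives the same grasp; the last joint's range is limited). The gripper opens to 91 mm and grips with 3 to 60 N. Pads are 32 mm wide; open, the fingers measure 118 mm over their backs; the gripper's body (76 mm by 178 mm) begins 60 mm behind the grasp point.
Start: joints at [-65.89, 18.312, 89.639, -0, 72.044, -1.146], TCP at [245.337, -520.051, 213.976] pointing down, gripper open.
Joint ranges: [-177.97, 177.97], [-48.28, 115.42], [12.27, 149.76], [-77.06, 257.06], [2.81, 150.46], [-146.56, 146.56]. Speed limits (degrees/s): [147.25, 147.25, 180, 180, 180, 180].

## Interface

Orientations are given as [roll, pitch, yaw] about the fixed x, y, z axes, in that order (R = Rz(yaw) Ry(pitch) Rx(roll)).
In Python, from workcell import env gives the robot as it stands.
- The arm moves only by the tool drive_tool, never from a script. Its argument "motion" is a list of rows, each a list of 2 entries, a list of its own where there are three numbers: the shift along the world's x, y, z in m, then the turn, a rotation vector about the world's x, y, z in rad. In form: [[[dx, dy, dz], [wx, wy, wz]], ...]. A call has exactly 10 rows; each row shifts and turns the commanded pose from where the row before left it; what a row does not reach is not made up. A row lasts 1/12 s, in which the tool goes at most 41.7 mm and 7.16 degrees, less where a joint would pass 70% of its speed; a pose out of reach is approached as far as the arm can. A call is refused whole if a number of a shift passes 0.0417 or a number of a turn 0.125, either way. A call with a gripper value outside its range is refused whole. "claw" is the opening, from 0 (shut) to 1 (fully open), set as the call begins (left out, the last holds). The fingers move at their own pace and stop on an object; "force" is the grip in N (left out, the last holds). Time passes only in rows, so rows that do not move let the fingers close, or fill a call up. It gives the time, the measured TCP pose, the force and the opening at its end, in the units of the state.
- env.state(): the state, without advancing time (a new reading comes with each control period).
- env.grab_frame(name): name is "side" or "top"; returns the picture (400x640x3 uint8, red, green, blue); there is no depth.
- env.camera_params(name): a dict with "fov_y" (degrees; the focal length in pixels is half the picture's height over the tangent of half this angle, whatever the lens; pixels are square), "cx", "cy" (the principal point, pixels), "pose" (4x4, takes a point from camera to world coordinates). Camera axes: x right, y down, z forward; pixel columns grow to the right and rows downward; lengths in mm; the calibration is good to about 2 mm. A picture is of the moment at which its call begins. camera_params takes no time and is no camera call.
- env.job_done(): hands the job in, once; it reports no verdict.
The state is a dict: "time_s": time; "qpos": joint angles; "qvel": joint speeds; "effort": joint torques, N m; "ee_pos": TCP position; "ee_rot": TCP orientation; "force": force on the tool from outside, world axes, zero at the start; "torque": the same for the moment, N m; "gripper_width": finger opening in mm.
Only numpy, scipy, OpenCV 4.12 (cv2) and the standard library are available. Lean on these libraries where they do the work, as an engineer would, in place of code of your own. Each camera call takes 0.05 s, during which the arm holds its last target.

## Task

Put the glass beaker to warm: it was left to drain mouth down on the mat, so turn it over and stand it mouth up in the middle of the hotplate's round plate, without dropping or toppling it. Then turn the heat dial to the fifth click clockwise from off, whichever click it stands at now, and let go. Leave the yellow lid, the tape roll and the amber bottle where they are.

Things in the scene. Friction and masses are not known exactly. Their poses are not given: they have to be found in the camera images.
- beaker: Clear glass beaker: straight round cup 78 mm tall, 56 mm outside diameter, wall 3 mm, closed foot 4 mm thick, 70 g. Origin: centre of the foot's underside; z axis along the beaker from foot to mouth (down at the start: it stands mouth down on the mat; up when it stands on its foot). Lying on its side, its axis is 28 mm above the surface; let go gently it does not roll away.
- beaker_mouth (a point): Centre of the beaker's mouth, on its axis 78 mm from the foot; axes as the beaker's. A faint pouring lip at the rim is only for looks.
- hotplate: Fixed single hotplate: white enamelled body 300 mm (x) by 240 mm (y), its flat top 75 mm above the bench, a black cast-iron plate at the far end and the heat dial on the flat top at the near end. Origin: under the centre of the body at bench height; x points from the dial towards the plate, z up.
- plate_top (a point): Centre of the upper face of the round black cast-iron plate (150 mm diameter, flat, 15 mm proud of the white top, so 90 mm above the bench), 155 mm behind the dial's axis. Axes as the hotplate's.
- dial_axis (a point): Point on the dial's upright axis, 107 mm above the bench, inside the grip bar at the height to grip. Axes as the hotplate's; they do not turn with the dial. The dial: a black round skirt, 56 mm diameter, its upper side 83 mm above the bench, with an upright grip bar 52 mm long, 14 mm thick, from 83 to 115 mm above the bench.
- dial (a joint): Dial angle, rad, grows clockwise from above; stops at 0 (off) and 3.14. Detents every 30 degrees (0.524): off 0, clicks one to six, the fifth 2.618; let go between clicks it springs to the nearer. Turning takes about 0.1 N m. At 0 the bar's pointer end looks along the hotplate's +y, at 1.571 along +x, at 3.14 along -y. Starts at off, click one or two. Dots on the top: red off, six black, growing.
- dial_pointer (a point): The end of the grip bar that carries the white pointer line, 26 mm from the dial's axis, 107 mm above the bench; it goes round with the dial.
- drain_mat: Fixed blue-grey draining mat, 260 mm (x) by 300 mm (y), 4 mm thick, flat. Origin: under its centre at bench height. The beaker starts on it.
- yellow_lid: Loose yellow jar lid lying flat on the mat, 90 mm diameter, 14 mm high. Origin: centre of its underside. To be left where it is.
- tape_roll: Loose roll of wide clear tape lying flat on the bench, 110 mm diameter, 48 mm high. Origin: centre of its underside. To be left where it is.
- amber_bottle: Loose small amber bottle with a white cap standing on the bench, 46 mm diameter, 88 mm tall. Origin: centre of its underside. To be left where it is.

How it is judged (in metres and radians):
On the way, in this order (a step that is already met when the one before it is completed fails the run):
1. the beaker stands mouth up in the middle of the plate and is let go (angle between beaker's own z axis and vertical below 0.1 rad and horizontal distance between beaker and plate_top below 0.025 m and z of beaker in the frame of plate_top between -0.004 and 0.004 m and contact force between beaker and the fingers below 0.1 N and linear speed of beaker below 0.02 m/s), for 0.3 s.
2. the dial stands at the fifth click (value of joint dial between 2.5 and 2.74 rad), for 0.2 s.
At the end, for the whole second after the job is handed in: The beaker stands at rest mouth up on the cast-iron plate (upright within 0.1 rad, foot on the plate within 4 mm, within 25 mm of the plate's centre) and the dial rests in its fifth click (2.618 rad, within 0.12); the beaker was put on the plate before the dial reached the fifth click (all of step 2 and angle between beaker's own z axis and vertical below 0.1 rad and horizontal distance between beaker and plate_top below 0.025 m and z of beaker in the frame of plate_top between -0.004 and 0.004 m and linear speed of beaker below 0.02 m/s); the robot touches nothing.
It fails at once if the beaker falls, is dropped or topples (moves faster than 0.5 m/s while no finger touches it) (linear speed of beaker above 0.5 m/s and contact force between beaker and the fingers below 0.05 N).
It fails at once if the yellow lid, tape roll or amber bottle is moved by more than 25 mm or the bottle is tipped over (distance of any of yellow_lid, tape_roll, amber_bottle from where it was at the start of the episode above 0.025 m or angle between amber_bottle's own z axis and vertical above 0.5 rad).
It also fails if it takes over 72 s, if anything falls off the work surface, if the arm or the gripper's body presses on something with over 40 N, if the wrist force passes 120 N, or if a joint passes its speed limit or range.

## Working session

There is one attempt and no reset: what is moved stays moved. The work goes in short steps, Python scripts to look and compute and a tool call to move; the robot and the scene stay as the last step left them, time stands still between calls to the robot, and variables do not carry over. Pictures are saved under pics/ and viewed, and the job is handed in when it is done.

Besides the shell and the picture viewer there is one more tool, called after "Request:" by a JSON object that holds its "name" and its "arguments", one argument or row to a line. drive_tool: Moves the arm, as the interface text tells. Its arguments: {"type":"object","properties":{"motion":{"type":"array","items":{"type":"array"}},"claw":{"type":"number"},"force":{"type":"number"}},"required":["motion"]}

```bash
mkdir -p pics; ls
python3 - <<'E'
from workcell import env
import cv2
print(env.state())
for n in("side","top"):
    im=env.grab_frame(n); cv2.imwrite(f"pics/{n}0.png",im[:,:,::-1]); print(n,env.camera_params(n))
E
```

```text
pics
{'time_s': 0.0, 'qpos': array([-6.58893076e+01,  1.83536390e+01,  8.97072041e+01,  4.69353238e-04,
        7.20433775e+01, -1.14579658e+00]), 'qvel': array([0.06473901, 0.00811087, 0.11858802, 0.07644299, 0.02640305,
       0.03160781]), 'effort': array([-4.87029960e-03, -4.12470424e+01, -2.31975871e+01,  7.24521093e-02,
        4.57258278e-02, -1.09463044e-04]), 'ee_pos': array([ 245.13254166, -519.56828573,  213.09484633]), 'ee_rot': array([-1.79997470e+02,  1.04190782e-01, -6.47436538e+01]), 'force': array([-0.18449502,  0.57989382,  0.73994365]), 'torque': array([-0.00654749, -0.02299555,  0.00203881]), 'gripper_width': 90.9088992587102}
side {'fov_y': 53.966424603711786, 'cx': 318.7627381048498, 'cy': 201.97278579362563, 'pose': array([[-9.25964742e-01, -2.75539105e-01,  2.58200498e-01,
         2.12320507e+02],
       [-3.77574572e-01,  6.66242557e-01, -6.43084985e-01,
         8.50832937e+02],
       [ 5.17090093e-03, -6.92963965e-01, -7.20953677e-01,
         1.06037516e+03],
       [ 0.00000000e+00,  0.00000000e+00,  0.00000000e+00,
         1.00000000e+00]])}
top {'fov_y': 49.034560694797314, 'cx': 321.9853828415677, 'cy': 195.78081951902666, 'pose': array([[ 3.84254923e-03, -9.91718394e-01,  1.28373916e-01,
         3.50065644e+02],
       [-9.99969479e-01, -2.93736404e-03,  7.23974178e-03,
        -1.06844640e+01],
       [-6.80270416e-03, -1.28397817e-01, -9.91699412e-01,
         1.57407123e+03],
       [ 0.00000000e+00,  0.00000000e+00,  0.00000000e+00,
         1.00000000e+00]])}
```

View pics/side0.png

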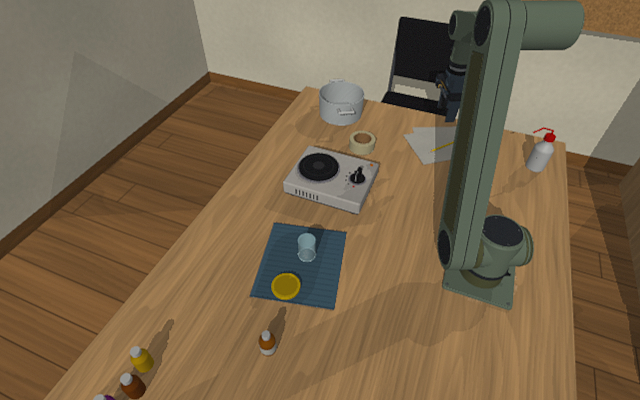

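View pics/top0.png

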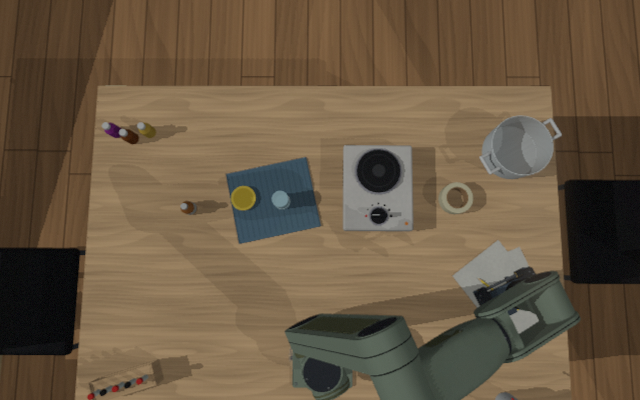

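The side view shows the beaker at about (307,247), the lid at (286,286), the plate at (319,166) and the dial at (357,177). In the top view the beaker is at about (281,200), the plate at (379,171) and the dial at (379,215).

```bash
cat > h.py <<'E'
import numpy as np, cv2
from workcell import env
def ray(n,u,v):
    c=env.camera_params(n); f=200/np.tan(np.radians(c['fov_y']/2))
    P=np.array(c['pose']); d=P[:3,:3]@np.array([(u-c['cx'])/f,(v-c['cy'])/f,1]); return P[:3,3],d
def onz(n,u,v,z):
    o,d=ray(n,u,v); return o+d*(z-o[2])/d[2]
def proj(n,p):
    c=env.camera_params(n); f=200/np.tan(np.radians(c['fov_y']/2)); P=np.array(c['pose'])
    q=P[:3,:3].T@(np.array(p,float)-P[:3,3]); return np.array([c['cx']+f*q[0]/q[2],c['cy']+f*q[1]/q[2]])
E
python3 - <<'E'
from h import *
t=cv2.imread('pics/top0.png'); s=cv2.imread('pics/side0.png')
a=cv2.resize(t[140:260,220:420],None,fx=4,fy=4,interpolation=cv2.INTER_CUBIC); cv2.imwrite('pics/tz.png',a)
b=cv2.resize(s[140:320,230:400],None,fx=4,fy=4,interpolation=cv2.INTER_CUBIC)[:,:]; b=cv2.resize(s[140:290,240:400],None,fx=4,fy=4,interpolation=cv2.INTER_CUBIC);cv2.imwrite('pics/sz.png',b)
E
```

```text
(no output)
```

View pics/tz.png

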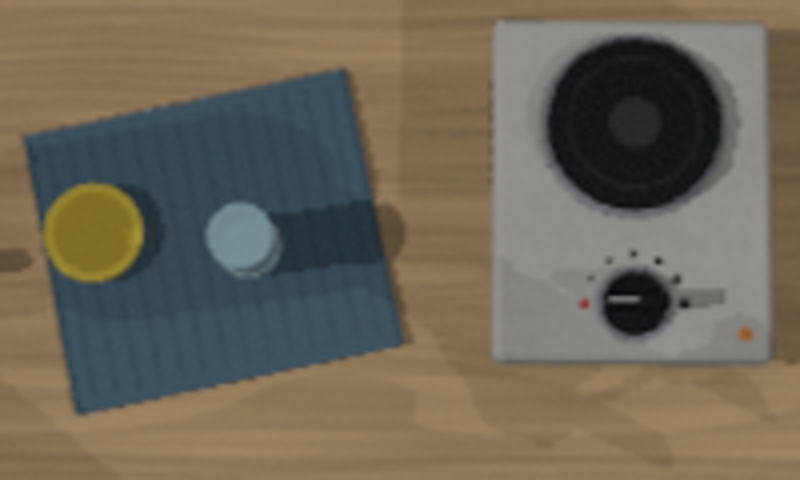

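View pics/sz.png

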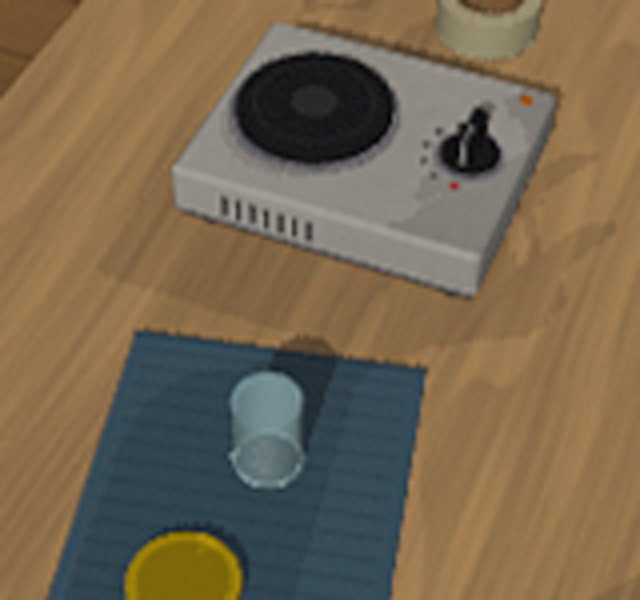

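Run:
```python
from h import *
t=cv2.imread('pics/top0.png'); s=cv2.imread('pics/side0.png')
def blob(mask,near,name):
    n,l,st,c=cv2.connectedComponentsWithStats(mask.astype(np.uint8))
    i=min((k for k in range(1,n) if st[k,4]>15),key=lambda k:np.hypot(*(c[k]-near)));
    cn,_=cv2.findContours((l==i).astype(np.uint8),0,1); e=cv2.fitEllipse(max(cn,key=len))
    return c[i],st[i],e
for nm,im,pl,di,bk in(('top',t,(379,171),(379,215),(280,199)),('side',s,(319,166),(357,177),(307,240))):
    v=im.max(2).astype(int); hsv=cv2.cvtColor(im,cv2.COLOR_BGR2HSV)
    c,st,e=blob(v<75,pl,'p'); print(nm,'plate',c,st,e, onz(nm,*e[0],90).round(1))
    c,st,e=blob(v<60,di,'d'); print(nm,'dial',c,st,e,onz(nm,*e[0],83).round(1))
    c,st,e=blob((hsv[...,0]>85)&(hsv[...,0]<110)&(v>110)&(hsv[...,1]>25),bk,'b'); print(nm,'beaker',c,st,e,onz(nm,*e[0],82).round(1))
    c,st,e=blob((hsv[...,0]>18)&(hsv[...,0]<32)&(hsv[...,1]>200)&(v>80),(244,198) if nm=='top' else (286,286),'l'); print(nm,'lid',c,st,e[0],onz(nm,*e[0],14).round(1))
# zoom px -> world
z=lambda x,y:((x+.5)/4-.5+220,(y+.5)/4-.5+140)
print('corners',[onz('top',*z(*p),75)[:2].round(1) for p in((494,20),(766,24),(771,361),(493,360))])
print('mat',[onz('top',*z(*p),4)[:2].round(1) for p in((26,135),(345,70),(404,344),(78,413))])
print('pointer',[onz('top',*z(*p),115)[:2].round(1) for p in((608,299),(640,299))])
print('dots',[onz('top',*z(*p),75)[:2].round(1) for p in((585,303),(592,278),(609,261),(633,254),(658,261),(677,280),(684,303))])
zs=lambda x,y:((x+.5)/4-.5+240,(y+.5)/4-.5+140)
print('foot side',onz('side',*zs(267,403),82).round(1),'mouth side',onz('side',*zs(267,461),4).round(1))
print('sid dots',onz('side',*zs(454,186),75).round(1), 'dial bar',onz('side',*zs(481,112),115),onz('side',*zs(465,160),115))
```

```text
top plate [378.33578595 170.46354515] [ 357  149   44   44 1495] ((378.3427734375, 170.47706604003906), (42.111183166503906, 43.385223388671875), 98.31275939941406) [ 630.4 -193.1   90. ]
top dial [378.7037037  215.42857143] [371 208  17  16 189] ((378.4656066894531, 215.35708618164062), (14.99294662475586, 15.530524253845215), 65.01952362060547) [ 476.4 -192.4   83. ]
top beaker [279.58035714 198.625     ] [271 191  18  18 224] ((279.5880126953125, 198.76522827148438), (16.066905975341797, 16.484773635864258), 26.617277145385742) [532.5 145.6  82. ]Traceback (most recent call last):
  File "<stdin>", line 13, in <module>
  File "<stdin>", line 5, in blob
ValueError: min() iterable argument is empty
```

Run:
```python
from h import *
t=cv2.imread('pics/top0.png'); s=cv2.imread('pics/side0.png')
h=cv2.cvtColor(t,cv2.COLOR_BGR2HSV);print(h[198,244],t[198,244]); print(s[286,286])
z=lambda x,y:((x+.5)/4-.5+220,(y+.5)/4-.5+140)
print('corners',[onz('top',*z(*p),75)[:2].round(1) for p in((494,20),(766,24),(771,361),(493,360))])
print('mat',[onz('top',*z(*p),4)[:2].round(1) for p in((26,135),(345,70),(404,344),(78,413))])
print('pointer',[onz('top',*z(*p),115)[:2].round(1) for p in((608,299),(640,299))])
print('lid top',onz('top',*z(94,232),14).round(1))
print('bottle',onz('top',187,208,88).round(1))
print('dots',[onz('top',*z(*p),75)[:2].round(1) for p in((585,303),(592,278),(609,261),(633,254),(658,261),(677,280),(684,303))])
zs=lambda x,y:((x+.5)/4-.5+240,(y+.5)/4-.5+140)
print('foot side',onz('side',*zs(267,403),82).round(1),'mouth side',onz('side',*zs(267,461),4).round(1))
print('plate side',onz('side',*zs(315,106),90).round(1))
print('sid dots',onz('side',*zs(454,186),75).round(1), 'dial bar',onz('side',*zs(481,112),115),onz('side',*zs(465,160),115))
```

```text
[ 24 185 127] [ 35 110 127]
[ 10 103 127]
corners [array([724.8, -73. ]), array([ 721.7, -310.5]), array([ 427.9, -308.2]), array([427.9, -71.5])]
mat [array([634.5, 350. ]), array([695.5,  60.2]), array([445.6,   5.2]), array([383.1, 295.6])]
pointer [array([ 476.9, -165.8]), array([ 477. , -192.4])]
lid top [544.5 283.8  14. ]
bottle [499.  460.6  88. ]
dots [array([ 476.9, -150.3]), array([ 498.4, -156.5]), array([ 513.1, -171.2]), array([ 519.2, -191.9]), array([ 513.3, -213.3]), array([ 496.9, -229.3]), array([ 477.2, -235. ])]
foot side [535.4 148.8  82. ] mouth side [537.  148.5   4. ]
plate side [ 631.7 -187.1   90. ]
sid dots [ 480.3 -149.4   75. ] dial bar [ 477.92953421 -210.65802776  115.        ] [ 471.05707534 -143.99001037  115.        ]
```

Request:
{"name": "drive_tool", "arguments": {
  "motion": [
    [[0.008, 0.036, 0.012], [0, 0, 0]],
    [[0.008, 0.036, 0.012], [0, 0, 0]],
    [[0.008, 0.036, 0.012], [0, 0, 0]],
    [[0.008, 0.036, 0.012], [0, 0, 0]],
    [[0.008, 0.036, 0.012], [0, 0, 0]],
    [[0.008, 0.036, 0.012], [-0.06, -0.03, 0]],
    [[0.008, 0.036, 0.012], [-0.06, -0.03, 0]],
    [[0.008, 0.036, 0.012], [-0.06, -0.03, 0]],
    [[0.008, 0.036, 0.012], [-0.06, -0.03, 0]],
    [[0.008, 0.036, 0.012], [-0.06, -0.03, 0]]
  ]
}}

```text
time_s: 0.93
ee_pos: [323.3, -164.0, 332.8]
ee_rot: [-179.5, -18.8, -64.9]
force: [0.5, 0.5, 0.1]
gripper_width: 91.3
```

Run:
```python
from h import *
import json
s=env.state(); print({k:np.round(v,3) for k,v in s.items()})
```

```text
{'time_s': np.float64(0.933), 'qpos': array([-16.113, -12.655, 108.438, -14.404,  71.756,  51.758]), 'qvel': array([103.941, -18.204,   5.869, -51.821,   8.218, 110.766]), 'effort': array([-10.311, -13.545, -25.218,  -0.339,  -0.863,  -1.589]), 'ee_pos': array([ 323.321, -163.973,  332.85 ]), 'ee_rot': array([-179.48 ,  -18.777,  -64.925]), 'force': array([0.459, 0.516, 0.08 ]), 'torque': array([0.23 , 0.051, 0.051]), 'gripper_width': np.float64(91.299)}
```

Run:
```python
from h import *
from scipy.spatial.transform import Rotation as R
Q=[[-65.8893,18.3536,89.7072,0,72.0434,-1.1458],[-16.113,-12.655,108.438,-14.404,71.756,51.758]]
E=[[-179.997,.104,-64.744],[-179.48,-18.777,-64.925]]
for s4 in(1,-1):
  for s6 in(1,-1):
    for q,e in zip(Q,E):
      M=R.from_euler('ZYZYZ',[q[0],q[1]+q[2],s4*q[3],q[4],s6*q[5]],degrees=True)
      D=(M.inv()*R.from_euler('xyz',e,degrees=True)).as_rotvec(degrees=True); print(s4,s6,D.round(2))
```

```text
Traceback (most recent call last):
  File "scipy/spatial/transform/_rotation.pyx", line 1413, in scipy.spatial.transform._rotation.Rotation.from_euler
ValueError: Expected axis specification to be a non-empty string of upto 3 characters, got ZYZYZ
```

Run:
```python
from h import *
from scipy.spatial.transform import Rotation as R
Q=[[-65.8893,18.3536,89.7072,0,72.0434,-1.1458],[-16.113,-12.655,108.438,-14.404,71.756,51.758]]
E=[[-179.997,.104,-64.744],[-179.48,-18.777,-64.925]]
for s4 in(1,-1):
  for s6 in(1,-1):
    for q,e in zip(Q,E):
      M=R.from_euler('ZYZ',[q[0],q[1]+q[2],s4*q[3]],degrees=True)*R.from_euler('YZ',[q[4],s6*q[5]],degrees=True)
      D=(M.inv()*R.from_euler('xyz',e,degrees=True)).as_rotvec(degrees=True); print(s4,s6,D.round(2))
```

```text
1 1 [   0.   -0. -180.]
1 1 [ -0.   0. 180.]
1 -1 [ -0.     0.   177.71]
1 -1 [  0.    -0.   -76.48]
-1 1 [   0.   -0. -180.]
-1 1 [-31.84 -25.09 166.19]
-1 -1 [ -0.     0.   177.71]
-1 -1 [  0.    30.01 -83.92]
```

Request:
{"name": "drive_tool", "arguments": {
  "motion": [
    [[0.01, 0.01, 0.005], [0.1, 0.05, 0]],
    [[0.01, 0.01, 0.005], [0.1, 0.05, 0]],
    [[0.01, 0.01, 0.005], [0.1, 0.05, 0]],
    [[0.01, 0.01, 0.005], [0.12, 0, 0]],
    [[0.01, 0.01, 0.005], [0.12, 0, 0]],
    [[0.01, 0.01, 0.005], [0.12, 0, 0]],
    [[0.01, 0.01, 0.005], [0.12, 0, 0]],
    [[0.01, 0.01, 0.005], [0.12, 0, 0]],
    [[0.01, 0.01, 0.005], [0.12, 0, 0]],
    [[0, 0, 0], [0, 0, 0]]
  ]
}}

```text
time_s: 1.77
ee_pos: [415.1, -77.1, 374.0]
ee_rot: [-159.5, 37.7, -57.8]
force: [-0.4, -0.2, -1.4]
gripper_width: 91.1
```

```bash
cat > k.py <<'E'
from h import *
from scipy.spatial.transform import Rotation as R
from scipy.optimize import least_squares
import pickle,os
def log():
    s=env.state(); D=pickle.load(open('log.pkl','rb')) if os.path.exists('log.pkl') else []
    D.append((s['qpos'],s['ee_pos'],s['ee_rot'])); pickle.dump(D,open('log.pkl','wb')); return s,D
def fk(q,p):
    a1,b,h,L2,ex,L3,d6=p
    r1=R.from_euler('z',q[0],degrees=True);r2=r1*R.from_euler('y',q[1],degrees=True);r3=r2*R.from_euler('y',q[2],degrees=True)
    r6=r3*R.from_euler('ZYZ',[q[3],q[4],q[5]+180],degrees=True)
    x=r1.apply([a1,b,h])+r2.apply([0,0,L2])+r3.apply([ex,0,L3]);
    return x+r6.apply([0,0,d6]),r6,x
E
python3 - <<'E'
from k import *
D=[(np.array([-65.8893,18.3536,89.7072,0,72.0434,-1.1458]),np.array([245.1325,-519.568,213.095]),np.array([-179.997,.104,-64.744])),(np.array([-16.113,-12.655,108.438,-14.404,71.756,51.758]),np.array([323.321,-163.973,332.85]),np.array([-179.48,-18.777,-64.925]))]
pickle.dump(D,open('log.pkl','wb'))
s,D=log(); print({k:np.round(v,2) for k,v in s.items()})
f=least_squares(lambda p:np.concatenate([fk(d[0],p)[0]-d[1] for d in D]),[0,0,400,400,0,400,250])
print(f.x.round(1),f.fun.round(1))
E
```

```text
{'time_s': np.float64(1.77), 'qpos': array([-37.14,  10.7 ,  89.53,  33.39, 105.88,  29.47]), 'qvel': array([ 1.74, -3.74,  0.02, -6.31, -1.32,  1.18]), 'effort': array([ -0.08, -34.87, -23.68,   3.1 ,   2.11,  -0.17]), 'ee_pos': array([415.13, -77.1 , 374.  ]), 'ee_rot': array([-159.53,   37.66,  -57.82]), 'force': array([-0.38, -0.24, -1.36]), 'torque': array([-0.41,  0.01,  0.  ]), 'gripper_width': np.float64(91.14)}
[ -0.   11.5 140.3 591.8  25.2 417.  335.7] [-0. -0.  0.  0.  0.  0.  0.  0. -0.]
```

```bash
cat >> k.py <<'E'
P0=[0,11.5,140.3,591.8,25.2,417.,335.7]
def ik(tcp,rot):
    a1,b,h,L2,ex,L3,d6=P0
    w=np.array(tcp,float)-rot.apply([0,0,d6]); r=np.hypot(w[0],w[1])
    if r<12: return None
    j1=np.arctan2(w[1],w[0])-np.arcsin(b/r); x=np.sqrt(r*r-b*b); z=w[2]-h
    Lf=np.hypot(ex,L3); g=np.arctan2(ex,L3); d=np.hypot(x,z)
    c=(d*d-L2*L2-Lf*Lf)/(2*L2*Lf)
    if abs(c)>1: return None
    t=np.arccos(c); j3=t-g; j2=np.arctan2(x,z)-np.arctan2(Lf*np.sin(t),L2+Lf*np.cos(t))
    q=np.degrees([j1,j2,j3])
    m=R.from_euler('ZY',[q[0],q[1]+q[2]],degrees=True).inv()*rot
    e=m.as_euler('ZYZ',degrees=True); j4,j5,j6=e[0],e[1],e[2]-180
    j4=(j4+90)%360-90; j6=(j6+180)%360-180
    q=np.array([*q,j4,j5,j6]); return q
LO=np.array([-177.97,-48.28,12.27,-77.06,2.81,-146.56]);HI=np.array([177.97,115.42,149.76,257.06,150.46,146.56])
def ok(q): return q is not None and (q>LO+2).all() and (q<HI-2).all()
def tool(phi,up,flip,roll=0):
    # approach azimuth phi, elevation up; jaw horizontal
    f,u=np.radians([phi,up]); z=np.array([np.cos(f)*np.cos(u),np.sin(f)*np.cos(u),np.sin(u)])
    x=np.array([-np.sin(f),np.cos(f),0])*(1 if not flip else -1); return R.from_matrix(np.c_[x,np.cross(z,x),z])
def tcp(grasp,rot): return np.array(grasp)+rot.apply([0,0,19])
E
python3 - <<'E'
from k import *
print(ik([415.1,-77.1,374],R.from_euler('xyz',[-159.53,37.66,-57.82],degrees=True)))
for nm,g,ups in(('pick',(476,-105,113),(5,)),('place',(631,-191.5,130),(-5,)),('air',(480,-80,280),(5,-5))):
  for phi in range(-110,111,10):
    for up in ups:
      qs=[ik(tcp(g,tool(phi,up,f)),tool(phi,up,f)) for f in(0,1)]
      if any(ok(q) for q in qs): print(nm,phi,up,[ok(q) for q in qs],qs[0].round(0),'j6b',qs[1][5].round(0))
E
```

```text
[-37.14361908  10.69862614  89.52832464  33.38971151 105.89162091
  29.46640328]
pick -110 5 [np.True_, np.True_] [ 17.  55. 104. -57. 108.  72.] j6b -108.0
pick -100 5 [np.True_, np.True_] [ 20.  53. 110. -62. 103.  75.] j6b -105.0
pick -90 5 [np.True_, np.True_] [ 23.  53. 117. -69.  99.  80.] j6b -100.0
pick 30 5 [np.True_, np.True_] [-54.  56. 143.  94.  97.  71.] j6b -109.0
pick 40 5 [np.True_, np.True_] [-54.  53. 135.  85.  94.  81.] j6b -99.0
pick 50 5 [np.True_, np.True_] [-53.  52. 128.  77.  95.  90.] j6b -90.0
pick 60 5 [np.True_, np.True_] [-51.  52. 121.  69.  98.  97.] j6b -83.0
pick 70 5 [np.True_, np.True_] [-49.  53. 114.  63. 101. 102.] j6b -78.0
pick 80 5 [np.True_, np.True_] [-46.  54. 107.  57. 106. 106.] j6b -74.0
pick 90 5 [np.True_, np.True_] [-42.  55. 100.  52. 111. 109.] j6b -71.0
pick 100 5 [np.True_, np.True_] [-39.  57.  94.  47. 116. 110.] j6b -70.0
pick 110 5 [np.True_, np.True_] [-35.  58.  89.  41. 121. 111.] j6b -69.0
place -110 -5 [np.True_, np.True_] [  7.  55.  83. -66. 104.  52.] j6b -128.0
place -100 -5 [np.True_, np.True_] [  9.  52.  91. -72
[... 2664 characters left out ...]
] [-47.  35. 115.  69. 108. 118.] j6b -62.0
air 70 -5 [np.True_, np.True_] [-47.  30. 113.  65. 102. 124.] j6b -56.0
air 80 5 [np.True_, np.True_] [-44.  38. 108.  64. 113. 121.] j6b -59.0
air 80 -5 [np.True_, np.True_] [-44.  33. 106.  60. 107. 125.] j6b -55.0
air 90 5 [np.True_, np.True_] [-41.  40. 101.  59. 118. 123.] j6b -57.0
air 90 -5 [np.True_, np.True_] [-41.  36.  99.  55. 113. 126.] j6b -54.0
air 100 5 [np.True_, np.True_] [-37.  42.  95.  55. 124. 124.] j6b -56.0
air 100 -5 [np.True_, np.True_] [-37.  38.  93.  51. 119. 126.] j6b -54.0
air 110 5 [np.True_, np.True_] [-34.  45.  89.  50. 129. 124.] j6b -56.0
air 110 -5 [np.True_, np.True_] [-34.  41.  88.  46. 125. 124.] j6b -56.0
```

```bash
cat >> k.py <<'E'
def plan(goal,rot,n,cur=None):
    if cur is None:
        s=env.state(); p=s['ee_pos']; r=R.from_euler('xyz',s['ee_rot'],degrees=True)
    else: p,r=cur
    d=(np.array(goal)-p)/n/1000; w=(rot*r.inv()).as_rotvec()/n
    print('per row',d.round(4),w.round(4),'n',n,'max',abs(d).max().round(4),np.linalg.norm(w).round(4))
    for i in range(n+1):
        q=ik(p+d*1000*i,R.from_rotvec(w*i)*r)
        if not ok(q): print('BAD',i,q)
    print('end',q.round(0))
E
python3 - <<'E'
from k import *
D=R.from_euler('xyz',[180,0,-10],degrees=True)
plan([533,146.5,150],D,9)
E
```

```text
per row [ 0.0131  0.0248 -0.0249] [-0.0747 -0.04    0.1014] n 9 max 0.0249 0.1322
end [14. 19. 98.  0. 63. 24.]
```

Request:
{"name": "drive_tool", "arguments": {
  "motion": [
    [[0.0118, 0.0224, -0.0224], [-0.067, -0.036, 0.091]],
    [[0.0118, 0.0224, -0.0224], [-0.067, -0.036, 0.091]],
    [[0.0118, 0.0224, -0.0224], [-0.067, -0.036, 0.091]],
    [[0.0118, 0.0224, -0.0224], [-0.067, -0.036, 0.091]],
    [[0.0118, 0.0224, -0.0224], [-0.067, -0.036, 0.091]],
    [[0.0118, 0.0224, -0.0224], [-0.067, -0.036, 0.091]],
    [[0.0118, 0.0224, -0.0224], [-0.067, -0.036, 0.091]],
    [[0.0118, 0.0224, -0.0224], [-0.067, -0.036, 0.091]],
    [[0.0118, 0.0224, -0.0224], [-0.067, -0.036, 0.091]],
    [[0.0118, 0.0224, -0.0224], [-0.067, -0.036, 0.091]]
  ],
  "claw": 1,
  "force": 10
}}

```text
time_s: 2.6
ee_pos: [533.2, 149.8, 153.5]
ee_rot: [180.0, -0.7, -9.4]
force: [0.1, -0.7, 0.3]
gripper_width: 91.0
```

Request:
{"name": "drive_tool", "arguments": {
  "motion": [
    [[0, 0, 0], [0, 0, 0]],
    [[0, 0, 0], [0, 0, 0]],
    [[0, 0, 0], [0, 0, 0]],
    [[0, 0, 0], [0, 0, 0]],
    [[0, 0, 0], [0, 0, 0]],
    [[0, 0, 0], [0, 0, 0]],
    [[0, 0, 0], [0, 0, 0]],
    [[0, 0, 0], [0, 0, 0]],
    [[0, 0, 0], [0, 0, 0]],
    [[0, 0, 0], [0, 0, 0]]
  ]
}}

```text
time_s: 3.43
ee_pos: [532.3, 148.1, 153.0]
ee_rot: [-179.9, -0.3, -9.8]
force: [-0.5, -0.3, -0.3]
gripper_width: 91.3
```

Run:
```python
from k import *
D=R.from_euler('xyz',[180,0,-10],degrees=True)
plan([533,146.5,45],D,9)
im=env.grab_frame('side'); cv2.imwrite('pics/s1.png',cv2.resize(im[100:340,200:520,::-1],None,fx=2.5,fy=2.5))
```

```text
per row [ 0.0001 -0.0002 -0.012 ] [-0.0001  0.0006 -0.0003] n 9 max 0.012 0.0007
end [ 14.  26. 106.   0.  49.  24.]
```

View pics/s1.png

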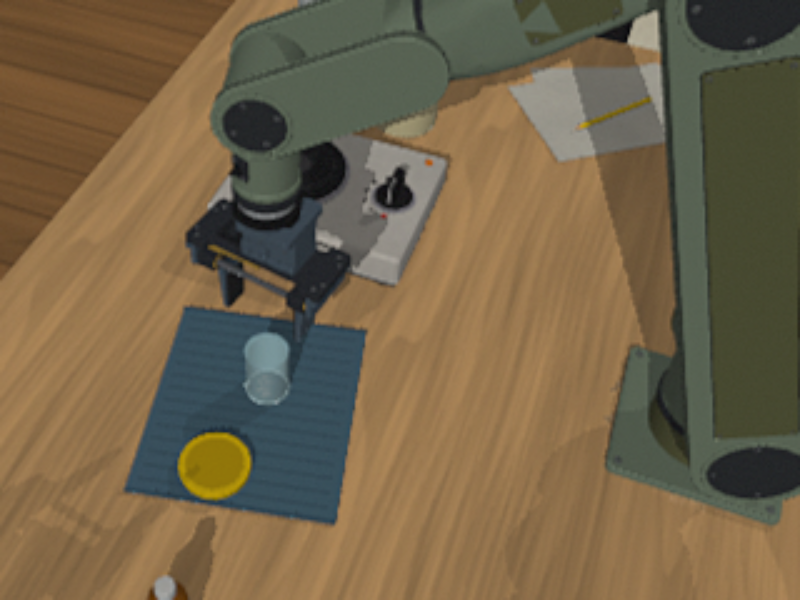

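The hand is open above the beaker (crop about (267,370)), with the lid clear at (215,465). I'll descend next.

Request:
{"name": "drive_tool", "arguments": {
  "motion": [
    [[0, 0, -0.014], [0, 0, 0]],
    [[0, 0, -0.014], [0, 0, 0]],
    [[0, 0, -0.014], [0, 0, 0]],
    [[0, 0, -0.014], [0, 0, 0]],
    [[0, 0, -0.014], [0, 0, 0]],
    [[0, 0, -0.014], [0, 0, 0]],
    [[0, 0, -0.014], [0, 0, 0]],
    [[0, 0, -0.01], [0, 0, 0]],
    [[0, 0, 0], [0, 0, 0]],
    [[0, 0, 0], [0, 0, 0]]
  ]
}}

```text
time_s: 4.32
ee_pos: [532.1, 148.3, 44.7]
ee_rot: [-179.9, -0.2, -9.8]
force: [-1.4, 0.0, -0.1]
gripper_width: 91.3
```

Request:
{"name": "drive_tool", "arguments": {
  "motion": [
    [[0, 0, 0], [0, 0, 0]],
    [[0, 0, 0], [0, 0, 0]],
    [[0, 0, 0], [0, 0, 0]],
    [[0, 0, 0], [0, 0, 0]],
    [[0, 0, 0], [0, 0, 0]],
    [[0, 0, 0], [0, 0, 0]],
    [[0, 0, 0], [0, 0, 0]],
    [[0, 0, 0], [0, 0, 0]],
    [[0, 0, 0], [0, 0, 0]],
    [[0, 0, 0], [0, 0, 0]]
  ],
  "claw": 0,
  "force": 12
}}

```text
time_s: 5.15
ee_pos: [532.7, 148.4, 45.4]
ee_rot: [-179.8, -0.4, -9.8]
force: [0.3, -0.2, 3.8]
gripper_width: 56.2
```

Request:
{"name": "drive_tool", "arguments": {
  "motion": [
    [[0, 0, 0.025], [0, 0, 0]],
    [[0, 0, 0.035], [0, 0, 0]],
    [[0, 0, 0.035], [0, 0, 0]],
    [[-0.007, -0.036, 0.025], [0, 0, 0]],
    [[-0.007, -0.036, 0], [0, 0, 0]],
    [[-0.007, -0.036, 0], [0, 0, 0]],
    [[-0.007, -0.036, 0], [0, 0, 0]],
    [[-0.007, -0.036, 0], [0, 0, 0]],
    [[-0.007, -0.036, 0], [0, 0, 0]],
    [[-0.007, -0.036, 0], [0, 0, 0]]
  ]
}}

```text
time_s: 5.98
ee_pos: [482.2, -102.8, 162.8]
ee_rot: [-179.9, -0.2, -9.8]
force: [0.8, -0.5, -1.4]
gripper_width: 56.5
```

Request:
{"name": "drive_tool", "arguments": {
  "motion": [
    [[0, 0, 0], [0, 0, 0]],
    [[0, 0, -0.01], [0, 0, 0]],
    [[0, 0, -0.01], [0, 0, 0]],
    [[0, 0, -0.01], [0, 0, 0]],
    [[0, 0, -0.005], [0, 0, 0]],
    [[0, 0, -0.005], [0, 0, 0]],
    [[0, 0, 0], [0, 0, 0]],
    [[0, 0, 0], [0, 0, 0]],
    [[0, 0, 0], [0, 0, 0]],
    [[0, 0, 0], [0, 0, 0]]
  ]
}}

```text
time_s: 6.82
ee_pos: [484.1, -101.3, 123.9]
ee_rot: [-179.9, -0.4, -9.8]
force: [0.4, -0.9, 0.5]
gripper_width: 56.3
```

Run:
```python
from k import *
s=env.state(); print({k:np.round(v,2) for k,v in s.items()})
im=env.grab_frame('side'); cv2.imwrite('pics/s2.png',cv2.resize(im[100:340,200:520,::-1],None,fx=2.5,fy=2.5))
```

```text
{'time_s': np.float64(6.82), 'qpos': array([-13.25,  15.53, 107.93,   0.17,  56.19,  -3.56]), 'qvel': array([-0.31, -0.21, -0.02,  0.01, -0.01,  0.  ]), 'effort': array([ 7.000e-02, -3.548e+01, -2.012e+01,  7.000e-02,  2.000e-02,
        0.000e+00]), 'ee_pos': array([ 484.12, -101.34,  123.85]), 'ee_rot': array([-179.88,   -0.35,   -9.78]), 'force': array([ 0.39, -0.87,  0.47]), 'torque': array([-0.03, -0.12, -0.04]), 'gripper_width': np.float64(56.3)}
```

View pics/s2.png

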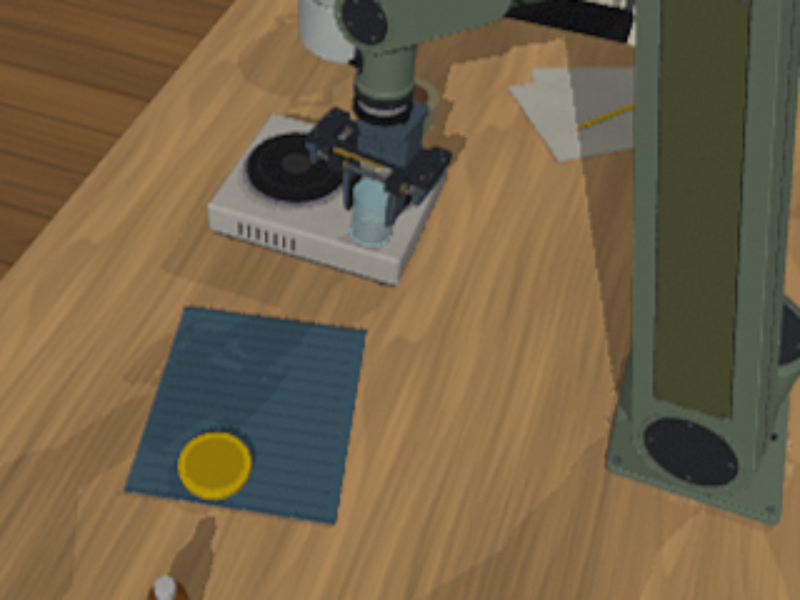

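The beaker hangs above the white top's near corner (crop (372,225)). I'll shift it 8 mm inward and set it down slowly.

Request:
{"name": "drive_tool", "arguments": {
  "motion": [
    [[0, -0.004, 0], [0, 0, 0]],
    [[0, -0.004, 0], [0, 0, 0]],
    [[0, 0, -0.003], [0, 0, 0]],
    [[0, 0, -0.002], [0, 0, 0]],
    [[0, 0, -0.001], [0, 0, 0]],
    [[0, 0, -0.001], [0, 0, 0]],
    [[0, 0, -0.001], [0, 0, 0]],
    [[0, 0, 0], [0, 0, 0]],
    [[0, 0, 0], [0, 0, 0]],
    [[0, 0, 0], [0, 0, 0]]
  ]
}}

```text
time_s: 7.7
ee_pos: [483.5, -109.5, 116.3]
ee_rot: [-179.9, -0.3, -9.8]
force: [-2.1, 0.5, 6.5]
gripper_width: 56.1
```

Request:
{"name": "drive_tool", "arguments": {
  "motion": [
    [[0, 0, 0], [0, 0, 0]],
    [[0, 0, 0], [0, 0, 0]],
    [[0, 0, 0], [0, 0, 0]],
    [[0, 0, 0], [0, 0, 0]],
    [[0, 0, 0], [0, 0, 0]],
    [[0, 0, 0], [0, 0, 0]],
    [[0, 0, 0.01], [0, 0, 0]],
    [[0, 0, 0.025], [0, 0, 0]],
    [[0, 0, 0.035], [0, 0, 0]],
    [[0, 0, 0.035], [0, 0, 0]]
  ],
  "claw": 1
}}

```text
time_s: 8.53
ee_pos: [483.0, -109.3, 221.7]
ee_rot: [-179.9, -0.2, -9.8]
force: [1.5, -0.1, -0.5]
gripper_width: 91.3
```

Run:
```python
from k import *
im=env.grab_frame('side'); cv2.imwrite('pics/s3f.png',im[:,:,::-1]);cv2.imwrite('pics/s3.png',cv2.resize(im[120:220,270:430,::-1],None,fx=5,fy=5,interpolation=cv2.INTER_CUBIC))
for up in (5,):
  for phi in(-95,-100,-105):
    t=tool(phi,up,0); g=np.array([483.5,-109.5,115]); t0=tcp(g,t); off=t.apply([0,0,-1])
    pre=t0+off*110; print(phi,t0.round(1),pre.round(1),ik(pre,t).round(0),ik(pre+[0,0,120],t).round(0))
    plan(pre+[0,0,120],t,14)
```

```text
-95 [ 481.9 -128.4  116.7] [491.4 -19.2 107.1] [ 30.  55. 104. -58. 106.  73.] [ 30.  44. 104. -62. 112.  62.]
per row [ 0.0003  0.0065 -0.0002] [-0.1174  0.0163  0.0034] n 14 max 0.0065 0.1186
end [ 30.  44. 104. -62. 112.  62.]
-100 [ 480.2 -128.1  116.7] [499.2 -20.2 107.1] [ 28.  56. 100. -56. 109.  70.] [ 28.  45. 100. -60. 115.  61.]
per row [ 0.0008  0.0064 -0.0002] [-0.1166  0.0214 -0.0013] n 14 max 0.0064 0.1185
end [ 28.  45. 100. -60. 115.  61.]
-105 [ 478.6 -127.8  116.7] [507.  -21.9 107.1] [ 26.  57.  96. -54. 112.  68.] [ 26.  47.  96. -58. 118.  59.]
per row [ 0.0014  0.0063 -0.0002] [-0.1156  0.0265 -0.006 ] n 14 max 0.0063 0.1187
end [ 26.  47.  96. -58. 118.  59.]
```

View pics/s3.png

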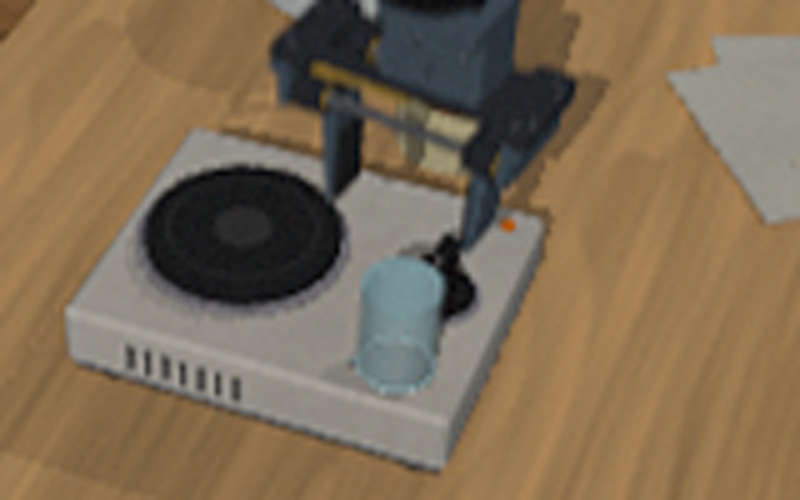

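Run:
```python
from k import *
z=lambda x,y:((x+.5)/5-.5+270,(y+.5)/5-.5+120)
print(onz('side',*z(396,362),75).round(1),onz('side',*z(404,291),153).round(1), 'plate',onz('side',*z(243,232),90).round(1))
```

```text
[ 484.8 -114.8   75. ] [ 480.8 -105.5  153. ] plate [ 632.6 -187.5   90. ]
```

Request:
{"name": "drive_tool", "arguments": {
  "motion": [
    [[0.001, 0.009, 0.004], [-0.117, 0.021, -0.001]],
    [[0.001, 0.009, 0.004], [-0.117, 0.021, -0.001]],
    [[0.001, 0.009, 0.004], [-0.117, 0.021, -0.001]],
    [[0.001, 0.009, 0.004], [-0.117, 0.021, -0.001]],
    [[0.001, 0.009, 0.004], [-0.117, 0.021, -0.001]],
    [[0.001, 0.009, 0], [-0.117, 0.021, -0.001]],
    [[0.001, 0.009, 0], [-0.117, 0.021, -0.001]],
    [[0.001, 0.009, 0], [-0.117, 0.021, -0.001]],
    [[0.001, 0.009, 0], [-0.117, 0.021, -0.001]],
    [[0.001, 0.009, 0], [-0.117, 0.021, -0.001]]
  ]
}}

```text
time_s: 9.42
ee_pos: [494.3, -17.9, 241.2]
ee_rot: [111.8, -0.2, -10.1]
force: [1.2, -0.3, -1.0]
gripper_width: 91.1
```

Request:
{"name": "drive_tool", "arguments": {
  "motion": [
    [[0, 0, 0], [-0.117, 0.021, -0.001]],
    [[0, 0, 0], [-0.117, 0.021, -0.001]],
    [[0, 0, 0], [-0.117, 0.021, -0.001]],
    [[0, 0, 0], [-0.117, 0.021, -0.001]],
    [[0, 0, 0], [0, 0, 0]],
    [[0, 0, 0], [0, 0, 0]],
    [[0, 0, 0], [0, 0, 0]],
    [[0, 0, 0], [0, 0, 0]],
    [[0, 0, 0], [0, 0, 0]],
    [[0, 0, 0], [0, 0, 0]]
  ]
}}

```text
time_s: 10.25
ee_pos: [493.6, -19.6, 241.7]
ee_rot: [84.9, -0.3, -10.4]
force: [0.1, -0.2, -0.4]
gripper_width: 91.2
```

Run:
```python
from k import *
t=tool(-100,5,0); print(t.as_euler('xyz',degrees=True))
plan([499.2,-18,107],t,6)
```

```text
[ 8.50000000e+01  1.27222187e-14 -1.00000000e+01]
per row [ 0.0009  0.0003 -0.0224] [0.0003 0.0008 0.0012] n 6 max 0.0224 0.0015
end [ 28.  56. 100. -56. 109.  70.]
```

Request:
{"name": "drive_tool", "arguments": {
  "motion": [
    [[0.001, 0, -0.022], [0, 0, 0]],
    [[0.001, 0, -0.022], [0, 0, 0]],
    [[0.001, 0, -0.022], [0, 0, 0]],
    [[0.001, 0, -0.022], [0, 0, 0]],
    [[0.001, 0, -0.022], [0, 0, 0]],
    [[0.001, 0, -0.022], [0, 0, 0]],
    [[0, 0, -0.003], [0, 0, 0]],
    [[0, 0, 0], [0, 0, 0]],
    [[0, 0, 0], [0, 0, 0]],
    [[0, 0, 0], [0, 0, 0]]
  ]
}}

```text
time_s: 11.08
ee_pos: [499.9, -19.4, 106.5]
ee_rot: [84.8, -0.2, -10.4]
force: [-0.1, 0.1, -0.2]
gripper_width: 91.1
```

Run:
```python
from k import *
plan([480,-128,116.7],tool(-100,5,0),9)
im=env.grab_frame('side'); cv2.imwrite('pics/s4.png',cv2.resize(im[100:260,230:430,::-1],None,fx=4,fy=4,interpolation=cv2.INTER_CUBIC)[:600])
im=env.grab_frame('top'); cv2.imwrite('pics/t4.png',cv2.resize(im[140:260,240:440,::-1],None,fx=4,fy=4,interpolation=cv2.INTER_CUBIC)[:600])
```

```text
per row [-0.0022 -0.0121  0.0011] [0.0004 0.0004 0.0008] n 9 max 0.0121 0.001
end [ 19.  53. 109. -63. 103.  75.]
```

View pics/s4.png

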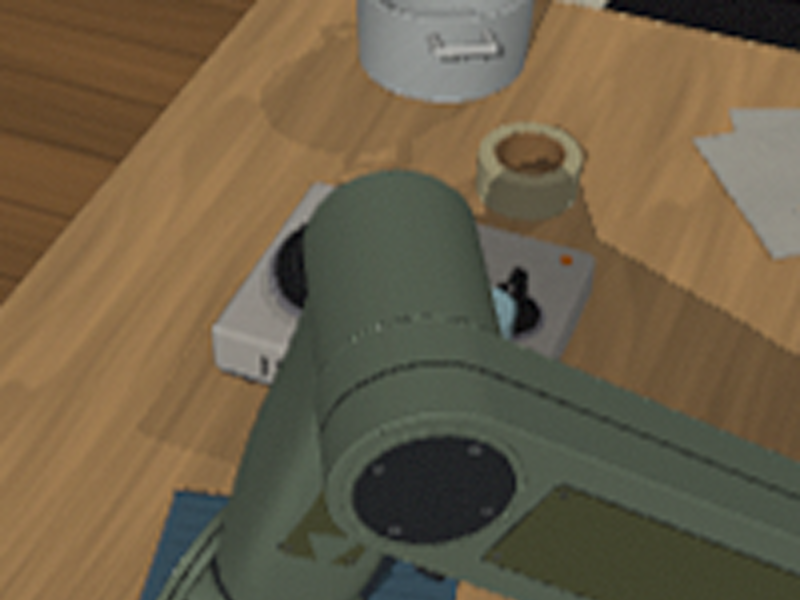

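View pics/t4.png

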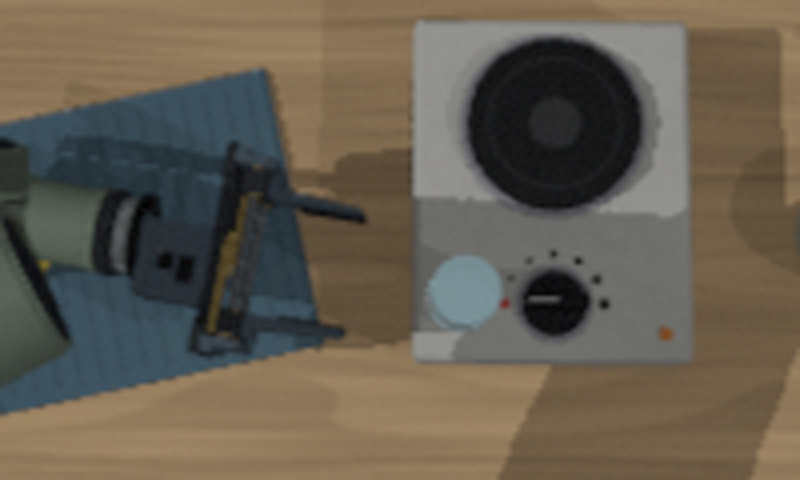

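The top view shows the open hand level, facing the beaker (crop (467,289)), with the dial free. I'll check the beaker's position and approach.

Run:
```python
from k import *
z=lambda x,y:((x+.5)/4-.5+240,(y+.5)/4-.5+140)
p=onz('top',*z(467,289.5),153); print(p.round(1))
e=np.array([499.9,-19.4]); d=np.array([np.cos(np.radians(-100.3)),np.sin(np.radians(-100.3))]); o=p[:2]-e
print('along',o@d,'perp',d[0]*o[1]-d[1]*o[0])
```

```text
[ 481.2 -112.3  153. ]
along 94.74781685398338 perp -1.795689181176563
```

Request:
{"name": "drive_tool", "arguments": {
  "motion": [
    [[-0.002, -0.012, 0.001], [0, 0, 0]],
    [[-0.002, -0.012, 0.001], [0, 0, 0]],
    [[-0.002, -0.012, 0.001], [0, 0, 0]],
    [[-0.002, -0.012, 0.001], [0, 0, 0]],
    [[-0.002, -0.012, 0.001], [0, 0, 0]],
    [[-0.002, -0.012, 0.001], [0, 0, 0]],
    [[-0.002, -0.012, 0.001], [0, 0, 0]],
    [[-0.002, -0.012, 0.001], [0, 0, 0]],
    [[-0.002, -0.012, 0.001], [0, 0, 0]],
    [[0, 0, 0], [0, 0, 0]]
  ]
}}

```text
time_s: 12.02
ee_pos: [480.9, -129.4, 114.7]
ee_rot: [84.7, -0.1, -10.5]
force: [-0.0, -0.0, -0.0]
gripper_width: 91.4
```

Run:
```python
from k import *
s=env.state();print(s['ee_pos'],s['ee_rot'],s['force'])
im=env.grab_frame('top'); cv2.imwrite('pics/t5.png',cv2.resize(im[140:260,240:440,::-1],None,fx=4,fy=4,interpolation=cv2.INTER_CUBIC)[:600])
```

```text
[ 480.87265258 -129.43229574  114.738401  ] [ 8.47491819e+01 -8.26696806e-02 -1.05035937e+01] [-0.04429526 -0.02691556 -0.0008687 ]
```

View pics/t5.png

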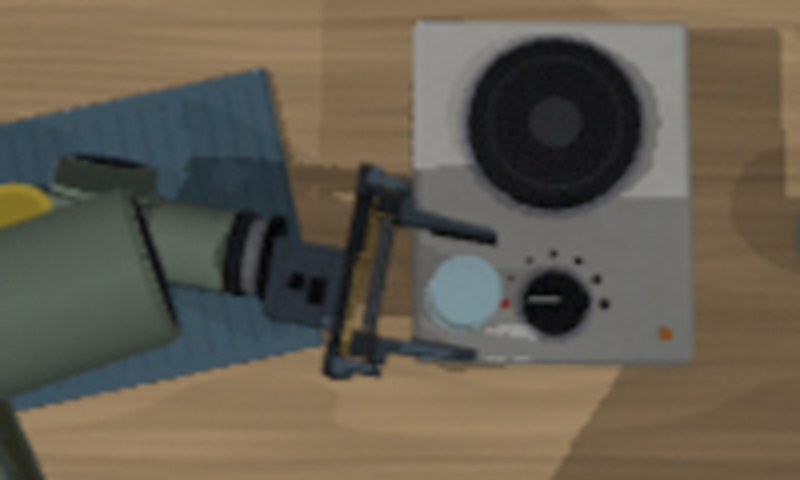

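The beaker (crop (467,290)) sits between the two open fingers, roughly centred. I'll close the gripper.

Request:
{"name": "drive_tool", "arguments": {
  "motion": [
    [[0, 0, 0], [0, 0, 0]],
    [[0, 0, 0], [0, 0, 0]],
    [[0, 0, 0], [0, 0, 0]],
    [[0, 0, 0], [0, 0, 0]],
    [[0, 0, 0], [0, 0, 0]],
    [[0, 0, 0], [0, 0, 0]],
    [[0, 0, 0], [0, 0, 0]],
    [[0, 0, 0], [0, 0, 0]],
    [[0, 0, 0], [0, 0, 0]],
    [[0, 0, 0], [0, 0, 0]]
  ],
  "claw": 0,
  "force": 12
}}

```text
time_s: 12.9
ee_pos: [481.7, -127.4, 114.3]
ee_rot: [84.8, -0.1, -10.4]
force: [1.2, 0.2, -1.2]
gripper_width: 56.1
```

Run:
```python
from k import *
s=env.state();r=R.from_euler('xyz',s['ee_rot'],degrees=True);print(s['ee_pos'],s['ee_rot'],s['gripper_width'],s['qpos'].round(0))
print('approach axis',r.apply([0,0,1]))
up=s['ee_pos']+[40,45,170]; print('at up',ik(up,r))
for a in (-1,1): print(a,ik(up,R.from_rotvec(r.apply([0,0,1])*a*np.pi*.999)*r).round(0))
w=r.apply([0,0,1]); 
r2=R.from_rotvec(-w*np.pi)*r
# target place: beaker b upright; beaker axis currently -z world
t=r2; 
# grasp point of beaker rel: grasp at place (630.8,-191.5)
# beaker xy now (481.2,-112.3): offset of beaker axis along tool
o=np.array([481.2,-112.3,113])-s['ee_pos']; print('beaker in tool',r.inv().apply(o))
bt=r.inv().apply(o)
# the beaker axis must be vertical after flip: tool axis elevation must be minus present
f=R.from_rotvec(np.radians(180)*np.r_[w[:2],0]/np.linalg.norm(w[:2]))  # half-turn about horizontal part
rp=f*r; print('place rot',rp.as_euler('xyz',degrees=True),'approach',rp.apply([0,0,1]))
d=rp.as_matrix();
```

```text
[ 481.70196603 -127.44800548  114.3391007 ] [ 84.7811438   -0.12958334 -10.39789847] 56.074443302956595 [ 19.  54. 109. -63. 104.  75.]
approach axis [-0.17993722 -0.97946356  0.09096009]
at up [ 21.89646808  40.50462963  99.68805786 -67.38494966 114.24331128
  53.72849327]
-1 [  22.   41.  100.  -67.  114. -126.]
1 [  22.   41.  100.  -67.  114. -126.]
beaker in tool [ -3.23070164   0.02072316 -14.86840166]
place rot [-9.52188562e+01  1.29583341e-01  1.69578430e+02] approach [-0.17993722 -0.97946356 -0.09096009]
```

Run:
```python
from k import *
s=env.state();r=R.from_euler('xyz',s['ee_rot'],degrees=True); p=s['ee_pos']
w=np.array([.0218,.1188,0]); q=ik(p,r); 
P=p.copy(); rr=r; pq=q
print('start tcp',p)
def run(n,d,w,lab):
    global P,rr,pq
    for i in range(n):
        P=P+np.array(d)*1000; rr=R.from_rotvec(w)*rr; q=ik(P,rr)
        m=abs(q-pq)*12; 
        if not ok(q) or (m>0.7*np.array([147,147,180,180,180,180])).any(): print(lab,i,q.round(0),m.round(0))
        pq=q
    print(lab,P.round(1),q.round(0),rr.as_euler('xyz',degrees=True).round(1))
run(8,[0.004,0.006,0.02],[0,0,0],'lift')
run(26,[0.0045,-0.005,-0.001],w,'flip')
print('to place',(np.array([628.1,-206.7,128.6])-P)/1000)
```

```text
start tcp [ 481.70196603 -127.44800548  114.3391007 ]
lift [513.7 -79.4 274.3] [ 22.  41. 101. -66. 114.  56.] [ 84.8  -0.1 -10.4]
flip [ 630.7 -209.4  248.3] [   9.   43.   88.  -73.  101. -136.] [-95.2   0.2 169.6]
to place [-0.00260197  0.00274801 -0.1197391 ]
```

Request:
{"name": "drive_tool", "arguments": {
  "motion": [
    [[0, 0, 0.01], [0, 0, 0]],
    [[0.004, 0.006, 0.02], [0, 0, 0]],
    [[0.004, 0.006, 0.025], [0, 0, 0]],
    [[0.004, 0.006, 0.025], [0, 0, 0]],
    [[0.005, 0.007, 0.02], [0, 0, 0]],
    [[0.005, 0.007, 0.02], [0, 0, 0]],
    [[0.005, 0.008, 0.02], [0, 0, 0]],
    [[0.005, 0.008, 0.02], [0, 0, 0]],
    [[0, 0, 0], [0, 0, 0]],
    [[0, 0, 0], [0, 0, 0]]
  ]
}}

```text
time_s: 13.73
ee_pos: [513.3, -79.4, 275.0]
ee_rot: [84.9, -0.2, -10.4]
force: [-0.4, 0.2, -1.7]
gripper_width: 56.1
```

Request:
{"name": "drive_tool", "arguments": {
  "motion": [
    [[0.0045, -0.005, -0.001], [0.0218, 0.1188, 0]],
    [[0.0045, -0.005, -0.001], [0.0218, 0.1188, 0]],
    [[0.0045, -0.005, -0.001], [0.0218, 0.1188, 0]],
    [[0.0045, -0.005, -0.001], [0.0218, 0.1188, 0]],
    [[0.0045, -0.005, -0.001], [0.0218, 0.1188, 0]],
    [[0.0045, -0.005, -0.001], [0.0218, 0.1188, 0]],
    [[0.0045, -0.005, -0.001], [0.0218, 0.1188, 0]],
    [[0.0045, -0.005, -0.001], [0.0218, 0.1188, 0]],
    [[0.0045, -0.005, -0.001], [0.0218, 0.1188, 0]],
    [[0.0045, -0.005, -0.001], [0.0218, 0.1188, 0]]
  ]
}}

```text
time_s: 14.57
ee_pos: [558.0, -130.3, 262.8]
ee_rot: [84.6, 69.6, -10.6]
force: [0.3, -0.5, -0.4]
gripper_width: 56.3
```

Request:
{"name": "drive_tool", "arguments": {
  "motion": [
    [[0.0045, -0.005, -0.001], [0.0218, 0.1188, 0]],
    [[0.0045, -0.005, -0.001], [0.0218, 0.1188, 0]],
    [[0.0045, -0.005, -0.001], [0.0218, 0.1188, 0]],
    [[0.0045, -0.005, -0.001], [0.0218, 0.1188, 0]],
    [[0.0045, -0.005, -0.001], [0.0218, 0.1188, 0]],
    [[0.0045, -0.005, -0.001], [0.0218, 0.1188, 0]],
    [[0.0045, -0.005, -0.001], [0.0218, 0.1188, 0]],
    [[0.0045, -0.005, -0.001], [0.0218, 0.1188, 0]],
    [[0.0045, -0.005, -0.001], [0.0218, 0.1188, 0]],
    [[0.0045, -0.005, -0.001], [0.0218, 0.1188, 0]]
  ]
}}

```text
time_s: 15.4
ee_pos: [602.9, -180.3, 252.6]
ee_rot: [-95.2, 41.2, 169.6]
force: [-0.0, -0.0, -2.0]
gripper_width: 56.2
```

Request:
{"name": "drive_tool", "arguments": {
  "motion": [
    [[0.0045, -0.005, -0.001], [0.0218, 0.1188, 0]],
    [[0.0045, -0.005, -0.001], [0.0218, 0.1188, 0]],
    [[0.0045, -0.005, -0.001], [0.0218, 0.1188, 0]],
    [[0.0045, -0.005, -0.001], [0.0218, 0.1188, 0]],
    [[0.0045, -0.005, -0.001], [0.0218, 0.1188, 0]],
    [[0.0045, -0.005, -0.001], [0.0218, 0.1188, 0]],
    [[0, 0, 0], [0, 0, 0]],
    [[0, 0, 0], [0, 0, 0]],
    [[0, 0, 0], [0, 0, 0]],
    [[0, 0, 0], [0, 0, 0]]
  ]
}}

```text
time_s: 16.23
ee_pos: [630.2, -209.3, 248.0]
ee_rot: [-95.2, 0.2, 169.6]
force: [0.1, 1.1, -0.7]
gripper_width: 56.2
```

Run:
```python
from k import *
s=env.state();r=R.from_euler('xyz',s['ee_rot'],degrees=True);print(s['ee_pos'],s['ee_rot'],s['gripper_width'],s['qpos'].round(0),s['force'])
for n in('side','top'):
  im=env.grab_frame(n); y,x=(100,230) if n=='side' else (110,270); cv2.imwrite(f'pics/{n}6.png',cv2.resize(im[y:y+140,x:x+200,::-1],None,fx=4,fy=4,interpolation=cv2.INTER_CUBIC)[:600])
t=R.from_euler('xyz',[-95.22,.13,169.58],degrees=True)
plan([628.1,-206.7,128.6],t,9)
```

```text
[ 630.16050166 -209.26568542  247.95850867] [-95.20970743   0.21757504 169.60185601] 56.18826871474578 [   9.   43.   88.  -73.  101. -136.] [ 0.12516261  1.11479995 -0.69910041]
per row [-0.0003  0.0003 -0.0133] [ 0.      0.0002 -0.0001] n 9 max 0.0133 0.0002
end [   9.   52.   91.  -71.   97. -125.]
```

View pics/side6.png

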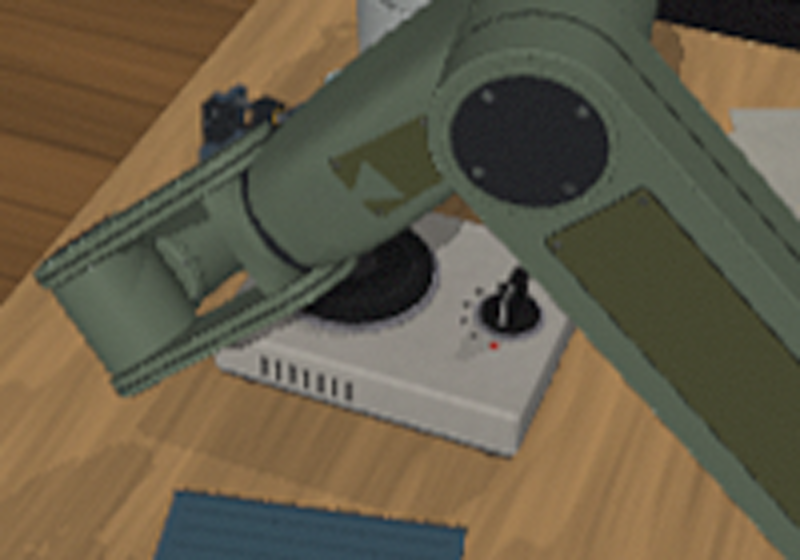

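View pics/top6.png

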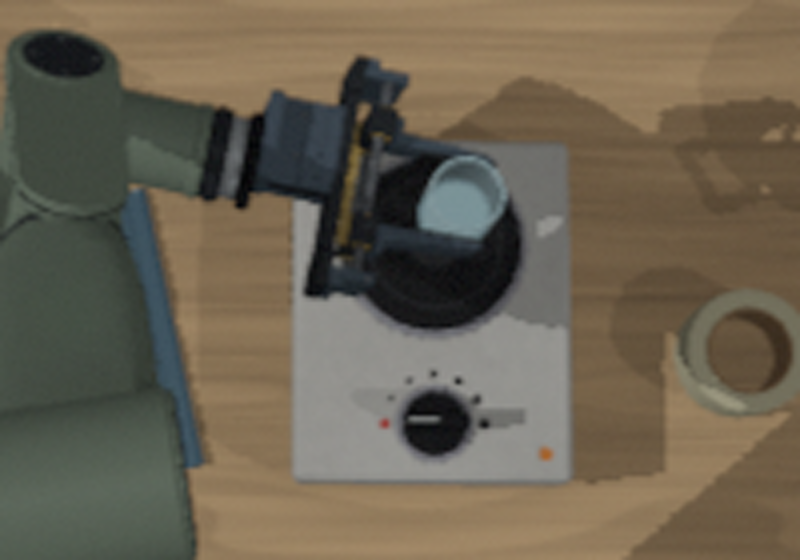

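The beaker is now held mouth up over the plate. In the top crop its rim is centred at about (468,191) and the plate at (437,243), with parallax because it is held high.

Run:
```python
from k import *
z=lambda x,y:((x+.5)/4-.5+270,(y+.5)/4-.5+110)
print(onz('top',*z(468,193),287).round(1),onz('top',*z(460,205),209).round(1))
```

```text
[ 631.5 -194.1  287. ] [ 638.9 -198.8  209. ]
```

Request:
{"name": "drive_tool", "arguments": {
  "motion": [
    [[0, 0, -0.015], [0, 0, 0]],
    [[0, 0, -0.018], [0, 0, 0]],
    [[0, 0, -0.018], [0, 0, 0]],
    [[0, 0, -0.018], [0, 0, 0]],
    [[0, 0, -0.018], [0, 0, 0]],
    [[-0.001, 0.001, -0.013], [0, 0, 0]],
    [[-0.001, 0.001, -0.01], [0, 0, 0]],
    [[0, 0, 0], [0, 0, 0]],
    [[0, 0, 0], [0, 0, 0]],
    [[0, 0, 0], [0, 0, 0]]
  ]
}}

```text
time_s: 17.17
ee_pos: [629.0, -207.3, 139.4]
ee_rot: [-95.2, 0.3, 169.6]
force: [-0.9, 0.1, -1.3]
gripper_width: 55.8
```

Run:
```python
from k import *
s=env.state();print(s['ee_pos'],s['ee_rot'],s['force'])
for n in('top',):
  im=env.grab_frame(n); y,x=(100,230) if n=='side' else (110,270); cv2.imwrite(f'pics/{n}7.png',cv2.resize(im[y:y+120,x:x+160,::-1],None,fx=5,fy=5,interpolation=cv2.INTER_CUBIC)[:600])
```

```text
[ 629.0129112  -207.34808406  139.39950678] [-95.21552251   0.29842828 169.61830267] [-0.8886826   0.13627533 -1.34868855]
```

View pics/top7.png

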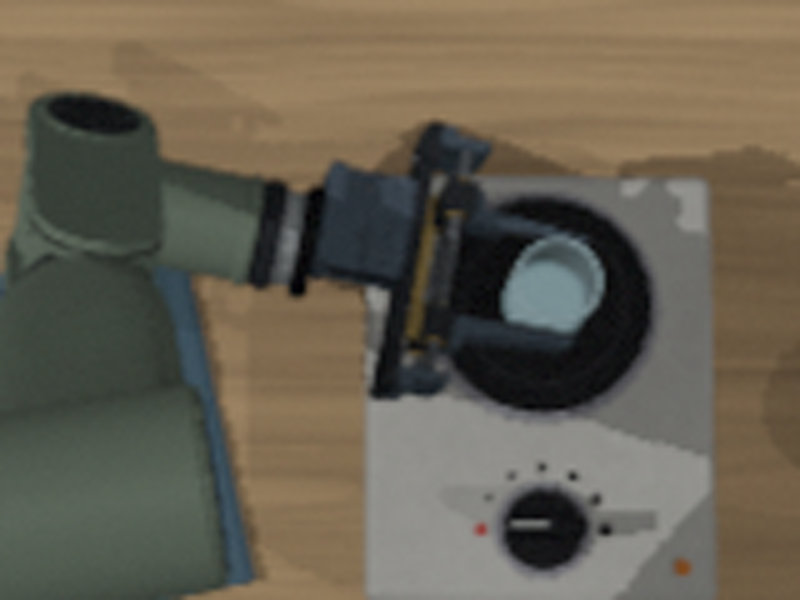

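The beaker is about 11 mm above the plate with its rim at crop (557,280). I'll check its centring and lower it.

Run:
```python
from k import *
z=lambda x,y:((x+.5)/5-.5+270,(y+.5)/5-.5+110)
print(onz('top',*z(557,281),179).round(1),onz('top',*z(548,303),90).round(1))
```

```text
[ 629. -191.  179.] [ 631.4 -196.1   90. ]
```

Request:
{"name": "drive_tool", "arguments": {
  "motion": [
    [[0, 0, -0.003], [0, 0, 0]],
    [[0, 0, -0.003], [0, 0, 0]],
    [[0, 0, -0.002], [0, 0, 0]],
    [[0, 0, -0.001], [0, 0, 0]],
    [[0, 0, -0.001], [0, 0, 0]],
    [[0, 0, 0], [0, 0, 0]],
    [[0, 0, 0], [0, 0, 0]],
    [[0, 0, 0], [0, 0, 0]],
    [[0, 0, 0], [0, 0, 0]],
    [[0, 0, 0], [0, 0, 0]]
  ]
}}

```text
time_s: 18.05
ee_pos: [628.6, -207.5, 128.8]
ee_rot: [-95.2, 0.2, 169.6]
force: [-0.4, -0.2, 3.0]
gripper_width: 56.0
```

Request:
{"name": "drive_tool", "arguments": {
  "motion": [
    [[0, 0, -0.0005], [0, 0, 0]],
    [[0, 0, 0], [0, 0, 0]],
    [[0, 0, 0], [0, 0, 0]],
    [[0, 0, 0], [0, 0, 0]],
    [[0, 0, 0], [0, 0, 0]],
    [[0, 0, 0], [0, 0, 0]],
    [[0, 0, 0], [0, 0, 0]],
    [[0, 0, 0], [0, 0, 0]],
    [[0, 0, 0], [0, 0, 0]],
    [[0, 0, 0], [0, 0, 0]]
  ]
}}

```text
time_s: 18.88
ee_pos: [628.6, -207.5, 128.8]
ee_rot: [-95.1, 0.2, 169.6]
force: [-0.4, 0.4, 5.8]
gripper_width: 56.2
```

Request:
{"name": "drive_tool", "arguments": {
  "motion": [
    [[0, 0, 0], [0, 0, 0]],
    [[0, 0, 0], [0, 0, 0]],
    [[0, 0, 0], [0, 0, 0]],
    [[0, 0, 0], [0, 0, 0]],
    [[0, 0, 0], [0, 0, 0]],
    [[0, 0, 0], [0, 0, 0]],
    [[0, 0, 0], [0, 0, 0]],
    [[0, 0, 0], [0, 0, 0]],
    [[0, 0, 0], [0, 0, 0]],
    [[0, 0, 0], [0, 0, 0]]
  ],
  "claw": 1
}}

```text
time_s: 19.72
ee_pos: [628.7, -207.5, 127.9]
ee_rot: [-95.2, 0.2, 169.6]
force: [0.6, 0.7, 0.3]
gripper_width: 90.9
```

Run:
```python
from k import *
s=env.state();print(s['ee_pos'],s['ee_rot'],s['force'],s['gripper_width'])
for n in('top',):
  im=env.grab_frame(n); y,x=(100,230) if n=='side' else (110,270); cv2.imwrite(f'pics/{n}8.png',cv2.resize(im[y:y+120,x:x+160,::-1],None,fx=5,fy=5,interpolation=cv2.INTER_CUBIC)[:600])
```

```text
[ 628.66764273 -207.45452999  127.89470322] [-95.23029661   0.20196187 169.6051717 ] [0.63524165 0.70092808 0.2849695 ] 90.89358940616812
```

View pics/top8.png

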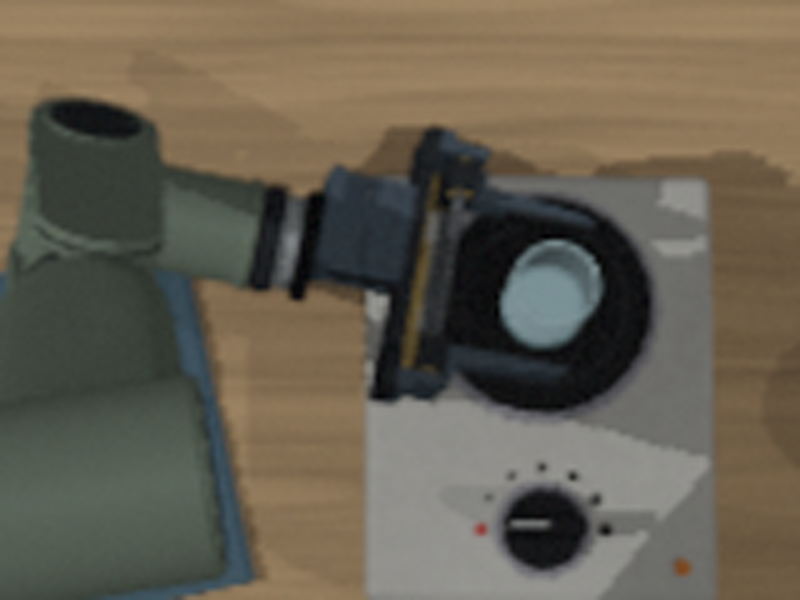

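The beaker stands mouth up and free on the plate (foot about (543,305), plate centre (545,303)), and both fingers are clear of it. I'll back out along the tool axis.

Run:
```python
from k import *
s=env.state();r=R.from_euler('xyz',s['ee_rot'],degrees=True)
p=s['ee_pos']-r.apply([0,0,1])*130; print(p.round(1))
p2=p+[-20,0,130]
D=R.from_euler('xyz',[180,0,0],degrees=True)
plan(p,r,9); plan(p2,r,6,(p,r)); plan([476.5,-192.4,260],D,20,(p2,r))
plan([476.5,-192.4,88],D,10,(np.array([476.5,-192.4,260]),D))
print(ik([476.5,-192.4,88],R.from_euler('xyz',[180,0,-152],degrees=True)))
```

```text
[652.  -80.1 139.8]
per row [0.0026 0.0141 0.0013] [0. 0. 0.] n 9 max 0.0141 0.0
end [  18.   54.   81.  -65.  106. -129.]
per row [-0.0033  0.      0.0217] [0. 0. 0.] n 6 max 0.0217 0.0
end [  19.   44.   82.  -68.  110. -139.]
per row [-0.0078 -0.0056 -0.0005] [-0.009  -0.1011 -0.1108] n 20 max 0.0078 0.1503
end [-23.  11.  93.   0.  76. -23.]
per row [ 0.      0.     -0.0172] [0. 0. 0.] n 10 max 0.0172 0.0
end [-23.  20. 108.  -0.  52. -23.]
[-2.32700723e+01  1.95976396e+01  1.07951733e+02  2.84217094e-14
  5.24506274e+01  1.28729928e+02]
```

Request:
{"name": "drive_tool", "arguments": {
  "motion": [
    [[0.0015, 0.008, 0.0008], [0, 0, 0]],
    [[0.0025, 0.014, 0.0013], [0, 0, 0]],
    [[0.0025, 0.014, 0.0013], [0, 0, 0]],
    [[0.0025, 0.014, 0.0013], [0, 0, 0]],
    [[0.0025, 0.014, 0.0013], [0, 0, 0]],
    [[0.0025, 0.014, 0.0013], [0, 0, 0]],
    [[0.0025, 0.014, 0.0013], [0, 0, 0]],
    [[0.0025, 0.014, 0.0013], [0, 0, 0]],
    [[0.0025, 0.014, 0.0013], [0, 0, 0]],
    [[0.0025, 0.014, 0.0013], [0, 0, 0]]
  ]
}}

```text
time_s: 20.6
ee_pos: [652.9, -71.9, 140.5]
ee_rot: [-95.2, 0.2, 169.6]
force: [-0.2, 0.4, 0.0]
gripper_width: 91.2
```

Request:
{"name": "drive_tool", "arguments": {
  "motion": [
    [[-0.003, 0, 0.022], [0, 0, 0]],
    [[-0.003, 0, 0.022], [0, 0, 0]],
    [[-0.004, 0, 0.022], [0, 0, 0]],
    [[-0.004, 0, 0.022], [0, 0, 0]],
    [[-0.004, 0, 0.022], [0, 0, 0]],
    [[-0.004, 0, 0.02], [-0.0072, -0.0809, -0.0886]],
    [[0, 0, 0], [-0.0072, -0.0809, -0.0886]],
    [[0, 0, 0], [-0.0072, -0.0809, -0.0886]],
    [[0, 0, 0], [-0.0072, -0.0809, -0.0886]],
    [[0, 0, 0], [-0.0072, -0.0809, -0.0886]]
  ]
}}

```text
time_s: 21.43
ee_pos: [630.8, -72.3, 270.1]
ee_rot: [-102.9, 22.2, 142.1]
force: [-0.1, 0.2, -0.3]
gripper_width: 91.0
```

Request:
{"name": "drive_tool", "arguments": {
  "motion": [
    [[-0.0076, -0.006, -0.0035], [-0.0072, -0.0809, -0.0886]],
    [[-0.0076, -0.006, -0.0035], [-0.0072, -0.0809, -0.0886]],
    [[-0.0076, -0.006, -0.0035], [-0.0072, -0.0809, -0.0886]],
    [[-0.0076, -0.006, -0.0035], [-0.0072, -0.0809, -0.0886]],
    [[-0.0076, -0.006, -0.0035], [-0.0072, -0.0809, -0.0886]],
    [[-0.0076, -0.006, -0.0035], [-0.0072, -0.0809, -0.0886]],
    [[-0.0076, -0.006, -0.0035], [-0.0072, -0.0809, -0.0886]],
    [[-0.0076, -0.006, -0.0035], [-0.0072, -0.0809, -0.0886]],
    [[-0.0076, -0.006, -0.0035], [-0.0072, -0.0809, -0.0886]],
    [[-0.0076, -0.006, -0.0035], [-0.0072, -0.0809, -0.0886]]
  ]
}}

```text
time_s: 22.27
ee_pos: [554.9, -133.3, 235.1]
ee_rot: [-152.4, 36.7, 62.7]
force: [-0.2, -0.1, -0.3]
gripper_width: 91.1
```

Request:
{"name": "drive_tool", "arguments": {
  "motion": [
    [[-0.0076, -0.006, -0.0035], [-0.0072, -0.0809, -0.0886]],
    [[-0.0076, -0.006, -0.0035], [-0.0072, -0.0809, -0.0886]],
    [[-0.0076, -0.006, -0.0035], [-0.0072, -0.0809, -0.0886]],
    [[-0.0076, -0.006, -0.0035], [-0.0072, -0.0809, -0.0886]],
    [[-0.0076, -0.006, -0.0035], [-0.0072, -0.0809, -0.0886]],
    [[-0.0076, -0.006, -0.0035], [-0.0072, -0.0809, -0.0886]],
    [[-0.0076, -0.006, -0.0035], [-0.0072, -0.0809, -0.0886]],
    [[-0.0076, -0.006, -0.0035], [-0.0072, -0.0809, -0.0886]],
    [[-0.0076, -0.006, -0.0035], [-0.0072, -0.0809, -0.0886]],
    [[-0.0076, -0.006, -0.0035], [-0.0072, -0.0809, -0.0886]]
  ]
}}

```text
time_s: 23.1
ee_pos: [478.6, -193.7, 201.0]
ee_rot: [180.0, -0.2, -0.2]
force: [-0.5, 0.0, 0.1]
gripper_width: 91.4
```

Run:
```python
from k import *
s=env.state();print(s['ee_pos'],s['ee_rot'],s['qpos'].round(1))
plan([476.5,-192.4,180],R.from_euler('xyz',[180,0,0],degrees=True),8)
```

```text
[ 478.63699148 -193.74491539  201.04665598] [179.96033728  -0.23622209  -0.19169664] [-23.4  13.4  98.5   0.1  67.8 -23.2]
per row [-0.0003  0.0002 -0.0026] [0.0001 0.0005 0.0004] n 8 max 0.0026 0.0007
end [-23.  14. 101.  -0.  65. -23.]
```

Request:
{"name": "drive_tool", "arguments": {
  "motion": [
    [[-0.001, 0.001, -0.013], [0, 0, 0]],
    [[-0.001, 0, -0.014], [0, 0, 0]],
    [[0, 0, -0.014], [0, 0, 0]],
    [[0, 0, -0.014], [0, 0, 0]],
    [[0, 0, -0.014], [0, 0, 0]],
    [[0, 0, -0.014], [0, 0, 0]],
    [[0, 0, -0.014], [0, 0, 0]],
    [[0, 0, -0.01], [0, 0, 0]],
    [[0, 0, -0.005], [0, 0, 0]],
    [[0, 0, 0], [0, 0, 0]]
  ]
}}

```text
time_s: 23.93
ee_pos: [476.2, -192.0, 87.5]
ee_rot: [-180.0, 0.1, 0.1]
force: [-0.4, -0.7, 0.5]
gripper_width: 91.4
```

Run:
```python
from k import *
s=env.state();print(s['ee_pos'],s['ee_rot'],s['force'])
im=env.grab_frame('side'); cv2.imwrite('pics/s9.png',cv2.resize(im[100:240,230:430,::-1],None,fx=4,fy=4,interpolation=cv2.INTER_CUBIC)[:600])
```

```text
[ 476.18979077 -192.01828478   87.53314522] [-1.79950091e+02  1.41374743e-01  5.70367054e-02] [-0.43007321 -0.7154286   0.45811991]
```

View pics/s9.png

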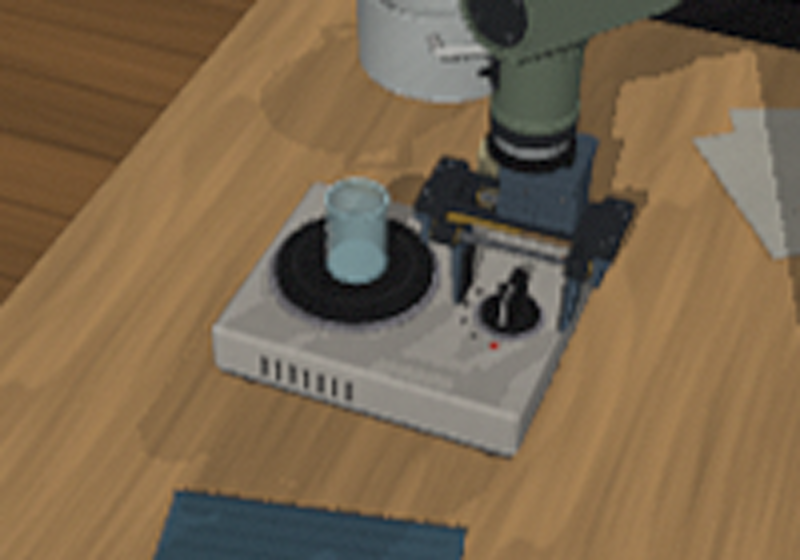

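The beaker stands upright in the middle of the plate (crop (356,260), plate (355,270)), and the fingers straddle the dial bar at (512,300). I'll grip the bar and turn it.

Request:
{"name": "drive_tool", "arguments": {
  "motion": [
    [[0, 0, 0], [0, 0, 0]],
    [[0, 0, 0], [0, 0, 0]],
    [[0, 0, 0], [0, 0, 0]],
    [[0, 0, 0], [0, 0, 0]],
    [[0, 0, 0], [0, 0, 0]],
    [[0, 0, 0], [0, 0, 0]],
    [[0, 0, 0], [0, 0, 0]],
    [[0, 0, 0], [0, 0, 0]],
    [[0, 0, 0], [0, 0, 0]],
    [[0, 0, 0], [0, 0, 0]]
  ],
  "claw": 0,
  "force": 30
}}

```text
time_s: 24.82
ee_pos: [476.7, -192.5, 88.4]
ee_rot: [180.0, 0.0, 0.0]
force: [0.0, -0.1, -0.2]
gripper_width: 27.4
```

Request:
{"name": "drive_tool", "arguments": {
  "motion": [
    [[0, 0, 0], [0, 0, 0]],
    [[0, 0, 0], [0, 0, 0]],
    [[0, 0, 0], [0, 0, 0]],
    [[0, 0, 0], [0, 0, 0]],
    [[0, 0, 0], [0, 0, -0.06]],
    [[0, 0, 0], [0, 0, -0.1]],
    [[0, 0, 0], [0, 0, -0.1]],
    [[0, 0, 0], [0, 0, -0.1]],
    [[0, 0, 0], [0, 0, -0.1]],
    [[0, 0, 0], [0, 0, -0.1]]
  ]
}}

```text
time_s: 25.65
ee_pos: [477.9, -192.3, 88.6]
ee_rot: [-179.9, -0.1, -32.4]
force: [3.6, 2.3, 0.6]
gripper_width: 13.6
```

Request:
{"name": "drive_tool", "arguments": {
  "motion": [
    [[0, 0, 0], [0, 0, -0.11]],
    [[0, 0, 0], [0, 0, -0.11]],
    [[0, 0, 0], [0, 0, -0.11]],
    [[0, 0, 0], [0, 0, -0.11]],
    [[0, 0, 0], [0, 0, -0.11]],
    [[0, 0, 0], [0, 0, -0.11]],
    [[0, 0, 0], [0, 0, -0.11]],
    [[0, 0, 0], [0, 0, -0.11]],
    [[0, 0, 0], [0, 0, -0.11]],
    [[0, 0, 0], [0, 0, -0.11]]
  ]
}}

```text
time_s: 26.48
ee_pos: [476.9, -190.4, 88.6]
ee_rot: [180.0, 0.2, -95.4]
force: [1.0, 7.5, 2.8]
gripper_width: 13.8
```

Request:
{"name": "drive_tool", "arguments": {
  "motion": [
    [[0, 0, 0], [0, 0, -0.11]],
    [[0, 0, 0], [0, 0, -0.11]],
    [[0, 0, 0], [0, 0, -0.11]],
    [[0, 0, 0], [0, 0, -0.11]],
    [[0, 0, 0], [0, 0, -0.11]],
    [[0, 0, 0], [0, 0, -0.11]],
    [[0, 0, 0], [0, 0, -0.11]],
    [[0, 0, 0], [0, 0, -0.11]],
    [[0, 0, 0], [0, 0, -0.1]],
    [[0, 0, 0], [0, 0, 0]]
  ]
}}

```text
time_s: 27.32
ee_pos: [478.0, -188.8, 88.6]
ee_rot: [179.7, 0.3, -151.6]
force: [3.6, 14.2, 1.8]
gripper_width: 13.8
```

Request:
{"name": "drive_tool", "arguments": {
  "motion": [
    [[0, 0, 0], [0, 0, 0]],
    [[0, 0, 0], [0, 0, 0]],
    [[0, 0, 0], [0, 0, 0]],
    [[0, 0, 0], [0, 0, 0]],
    [[0, 0, 0], [0, 0, 0]],
    [[0, 0, 0], [0, 0, 0]],
    [[0, 0, 0], [0, 0, 0]],
    [[0, 0, 0], [0, 0, 0]],
    [[0, 0, 0], [0, 0, 0]],
    [[0, 0, 0], [0, 0, 0]]
  ]
}}

```text
time_s: 28.15
ee_pos: [478.0, -188.8, 88.6]
ee_rot: [179.7, 0.3, -151.4]
force: [4.8, 12.7, 1.1]
gripper_width: 13.6
```

Request:
{"name": "drive_tool", "arguments": {
  "motion": [
    [[0, 0, 0], [0, 0, 0]],
    [[0, 0, 0], [0, 0, 0]],
    [[0, 0, 0], [0, 0, 0]],
    [[0, 0, 0], [0, 0, 0]],
    [[0, 0, 0], [0, 0, 0]],
    [[0, 0, 0], [0, 0, 0]],
    [[0, 0, 0], [0, 0, 0]],
    [[0, 0, 0], [0, 0, 0]],
    [[0, 0, 0.005], [0, 0, 0]],
    [[0, 0, 0.02], [0, 0, 0]]
  ],
  "claw": 0.6
}}

```text
time_s: 28.98
ee_pos: [474.6, -191.6, 111.4]
ee_rot: [179.7, -0.2, -151.2]
force: [-0.1, -0.6, 0.5]
gripper_width: 54.6
```

Request:
{"name": "drive_tool", "arguments": {
  "motion": [
    [[0, 0, 0.02], [0, 0, 0]],
    [[0, 0, 0.025], [0, 0, 0]],
    [[-0.01, 0, 0.03], [0, 0, 0]],
    [[-0.015, 0.01, 0.03], [0, 0, 0]],
    [[-0.015, 0.02, 0.03], [0, 0, 0]],
    [[-0.015, 0.03, 0.02], [0, 0, 0]],
    [[-0.015, 0.03, 0.01], [0, 0, 0]],
    [[-0.01, 0.03, 0], [0, 0, 0]],
    [[-0.005, 0.03, 0], [0, 0, 0]],
    [[0, 0, 0], [0, 0, 0]]
  ]
}}

```text
time_s: 29.82
ee_pos: [390.1, -38.7, 279.4]
ee_rot: [179.9, 0.1, -151.0]
force: [-0.0, -0.1, -0.3]
gripper_width: 54.7
```

Run:
```python
from k import *
for n in('side','top'):
  im=env.grab_frame(n); y,x=(110,250) if n=='side' else (130,300); cv2.imwrite(f'pics/{n}10.png',cv2.resize(im[y:y+120,x:x+160,::-1],None,fx=5,fy=5,interpolation=cv2.INTER_CUBIC)[:600]); cv2.imwrite(f'pics/{n}10f.png',im[:,:,::-1])
s=env.state();print(s['time_s'],s['ee_pos'],s['force'],s['gripper_width'])
```

```text
29.9167 [391.53696649 -41.98925696 278.959044  ] [ 0.57817084 -0.1148847  -0.0413158 ] 54.79739815719228
```

View pics/side10.png

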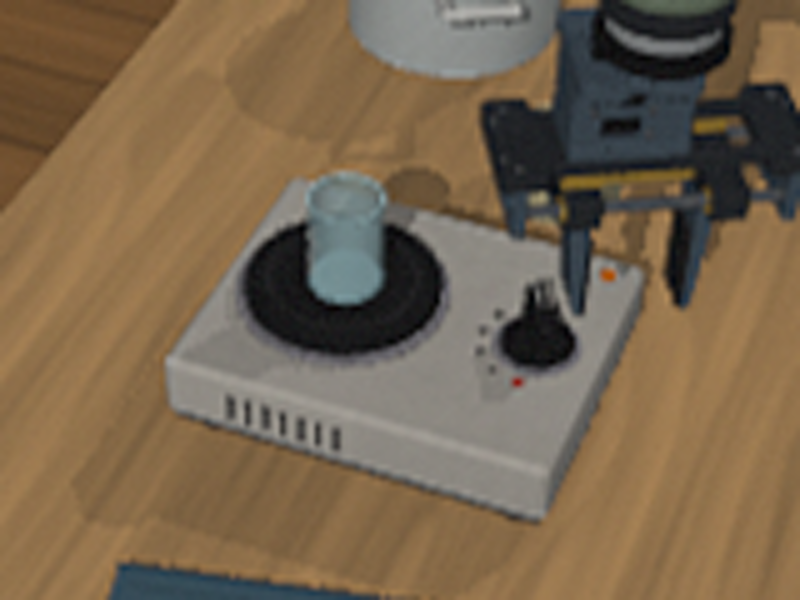

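View pics/top10.png

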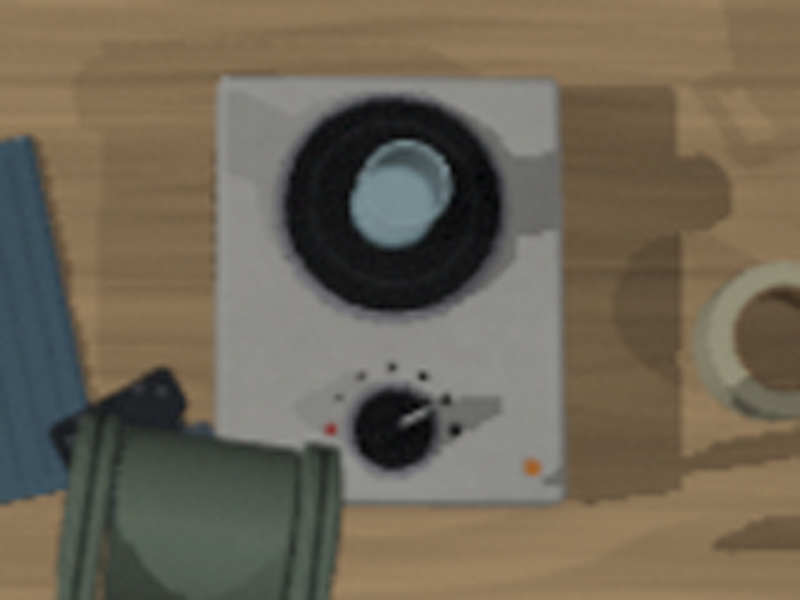

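View pics/side10f.png

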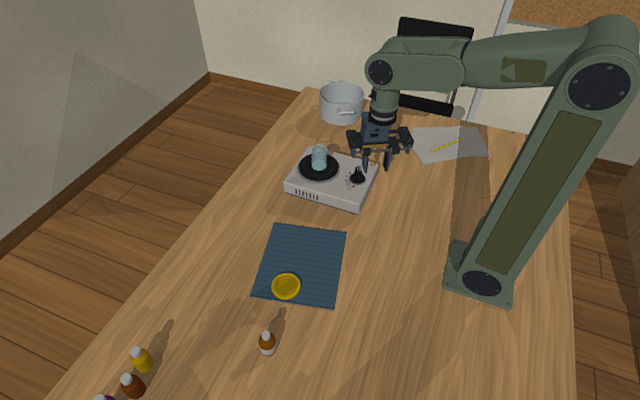

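The beaker stands mouth up in the plate (top crop foot (395,203), plate (394,204)). The pointer runs from (402,425) to (432,406), towards the fifth black dot at (446,399). The lid and the bottle show no change in the side view, and the tape roll still stands at the right of the top view. I'll check the numbers, then hand in.

Run:
```python
from k import *
z=lambda x,y:((x+.5)/5-.5+300,(y+.5)/5-.5+130)
print('foot',onz('top',*z(395,205),94).round(1),'rim',onz('top',*z(407,185),168).round(1))
a,b=onz('top',*z(402,425),115),onz('top',*z(432,406),115); d=b-a; print('dial deg',np.degrees(np.arctan2(d[0],d[1])))
env_a=cv2.imread('pics/side0.png').astype(int);b=cv2.imread('pics/side10f.png').astype(int)
for n,(y,x) in dict(lid=(286,286),bottle=(342,267)).items(): print(n,abs(env_a-b)[y-16:y+16,x-16:x+16].mean())
a=cv2.imread('pics/top0.png');b=cv2.imread('pics/top10f.png')
for im in(a,b):
  g=cv2.cvtColor(im,cv2.COLOR_BGR2HSV); m=((im.astype(int).sum(2)>390)&(im[...,2]>im[...,0]+10))[175:225,435:480]; c=np.argwhere(m); print('tape',c.mean(0),len(c))
print(env.job_done(), env.state()['time_s'])
```

```text
foot [ 629.2 -193.5   94. ] rim [ 628.5 -192.3  168. ]
dial deg 147.63954396558051
lid 3.8450520833333335
bottle 6.459635416666667
tape [22.40277778 21.10416667] 288
tape [16.68862275 19.00598802] 167
the job is handed in; nothing more can be done
the job is handed in; nothing more can be done
```

The job is handed in at about 30 s of the 72 s: the beaker is mouth up in the middle of the plate and the dial is at the fifth click. No verdict was reported.

- **Beaker:** I lifted it from above and set it mouth down on the hotplate's free near corner, so a level hand could get under it. I then gripped it from the side, turned it over in the air and stood it on the plate. The last picture puts its foot within about 3 mm of the plate's centre, and the foot and rim centres agree to within about 2 mm, so it stands upright.
- **Dial:** It started at off. I turned it clockwise, let go and pulled the arm clear. The pointer measures about 148°, against 150° for the fifth click.
- **Lid, bottle and tape roll:** The lid and the bottle look unchanged between the first and last side views. My colour-mask check on the tape roll disagreed: its centre shifted 6 px and its area fell from 288 to 167 px. I put this down to a changed shadow, since the arm never came near it, but I did not confirm that with a second measurement.
- **Other disagreement:** The two cameras differed by about 5 mm on the plate's y position, well inside the 25 mm limit.

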